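# Open the cutlery box, sort the cutlery in, hook the lid back on

### The arm

A 6-joint arm with a two-finger parallel gripper is mounted at the origin on a cart in front of the work surface, level with it; the furniture and walls round the work are solid. World frame = base frame: x ahead of the robot, y to its left, z up, the work surface at z = 0. Lengths are in m, angles in rad, forces in N, time in s.
With the tool pointing down it reaches from about 0.275 to 0.825 m from the base axis. Payload 5.2 kg.
Tool frame: the origin (TCP) lies midway between the tips of the shut fingers; the grasp point (between the pads) lies bot.grasp_offset behind it (bot.grasp_offset is the distance from the TCP to the grasp point, in m); z points along the fingers, y is the direction in which the jaws open and shut (so a half turn about z gives the same grasp; the last joint's range is limited). The gripper opens to 93 mm and grips with 3 to 60 N. Pads are 15 mm wide; open, the fingers measure 128 mm over their backs; the gripper's body (75 mm by 188 mm) begins 65 mm behind the grasp point.
Start: joints at [1.023, 0.259, 1.535, -0, 1.348, -0.203], TCP at [0.186, 0.518, 0.185] pointing down, gripper open.
Joint ranges: [-3.14, 3.14], [-0.91, 2.08], [0.19, 2.58], [-1.22, 4.36], [0.22, 2.71], [-3.12, 3.12]. Speed limits (rad/s): [2.57, 2.57, 3.14, 3.14, 3.14, 3.14].

### API

Orientations are given as [roll, pitch, yaw] about the fixed x, y, z axes, in that order (R = Rz(yaw) Ry(pitch) Rx(roll)).
In Python, from rig import bot gives the robot as it stands.
- The arm moves only by the tool arm_command, never from a script. Its argument "increments" is a list of rows, each a list of 5 numbers: the shift along the tool's x, y, z in units of 0.1 m (1.0 is 0.1 m), then the turn about the tool's z in units of 45 degrees (1.0 is 45 degrees), then the opening in per cent of the stroke, from 0 (shut) to 100 (fully open). In form: [[dx, dy, dz, spin, jaw], ...]. A call has 1 to 20 rows; each row is the pose to reach, as a shift and turn from the pose measured when the call began, along the tool's axes at that moment; what a row does not reach only later rows make up. A row lasts 1/12 s, in which the tool goes at most 41.7 mm and 7.16 degrees, less where a joint would pass 70% of its speed; a pose out of reach is approached as far as the arm can. A call with a number of a shift or a turn outside -1 to 1 is refused whole. A call with a gripper value outside its range is refused whole. The fingers move at their own pace and stop on an object; the grip force is fixed at half the most. Time passes only in rows, so rows that repeat a pose let the fingers close. It gives the time, the measured TCP pose, the force and the opening at its end, in the units of the state.
- bot.read_state(): the state, without advancing time (a new reading comes with each control period).
- bot.read_camera(name): name is "scene" or "top" or "wrist"; returns a dict with "pixels" (400x640x3 uint8, red, green, blue), "K" (3x3 intrinsics, pixels), "R" (3x3) and "t" (3): a world point X has camera coordinates R X + t. Camera axes: x right, y down, z forward; pixel columns grow to the right and rows downward; lengths in m; the calibration is good to about 2 mm. A picture is of the moment at which its call begins. There is no depth.
- bot.job_done(): hands the job in, once; it reports no verdict.
Trained networks look in the newest picture that a camera, given by its name, has taken for a name from the list of things; names that differ only in an ending like _2 or _b are one class to them, and where a whole thing is asked for, a point or a joint stands for the part that bears it (a point fixed in the world has none). Each returns a list of dicts, best first, with "p" (0 to 1); they miss things now and then, are a little off and sometimes report something else, mostly with a low value. They report only what shows in the picture. A call takes as long as a camera call.
- bot.trace(thing, camera): "mask" (400x640 bool, what is visible of it) and "pixel" ([column, row] in pixels, amid what is visible of it).
The state is a dict: "clock": time; "q": joint angles; "dq": joint speeds; "effort": joint torques, N m; "tcp_pos": TCP position; "eef_rot": TCP orientation; "ft_force": force on the tool from outside, world axes, zero at the start; "torque": the same for the moment, N m; "width": finger opening in m.
Only numpy, scipy, OpenCV 4.12 (cv2) and the standard library are available. Lean on these libraries where they do the work, as an engineer would, in place of code of your own. Each camera call takes 0.05 s, during which the arm holds its last target.

### The job

Put the cutlery away. Take the lid off the wooden cutlery box (turn its far side up, then draw the edge out from under the lip) and lay it flat aside, for instance on the cork mat; put every fork and the peeler into the long bay beside the lip and every teaspoon into the short bay beyond the divider; then, with the lid tilted, hook one long edge under the lip again, turn the other side down until the lid lies flat and square behind the catch tab, and let go of it. Leave the salt shaker and the pepper mill standing.

Things in the scene. Friction and masses are not known exactly. Their poses are not given: they have to be found in the camera images.
- cutlery_box: Wooden box fixed to the worktop, left or right of the robot, turned up to 0.2 rad; 216 (x) x 238 (y) mm. Origin: centre of its underside; x points away from the robot, z up. Floor 4 mm thick. The wall nearest the robot (-x; inner face x = -100 mm) is 70 mm high and carries the lip. Side walls (8 mm) and far wall (inner face x = 98 mm) are 50 mm high. Divider x = 12 to 17 mm, 48 mm high.
- fork_bay (a point): On the floor, middle of the open part of the long bay (forks, peeler), the one beside the lip (box frame: -35, 0, 4 mm); axes as the box. The bay spans box x = -100 to 12 mm, y = -111 to 111 mm; its first 18 mm (x to -82 mm) lie under the lip. Pieces dropped one upon another can pile too high for the lid: lay them side by side.
- spoon_bay (a point): On the floor, middle of the short spoon bay, beyond the divider (box frame: 57.5, -25.5, 4 mm); axes as the box. The bay spans box x = 17 to 98 mm, y = -111 to 60 mm, ended by a cross wall 5 mm thick, 48 mm high; the small square bay past that stays empty.
- lip_edge (a point): Middle of the lower inner edge of the lip (box frame: -82, 0, 64 mm). The lip, 6 mm thick, runs along the whole -x wall and overhangs inward 18 mm, from x = -100 to -82 mm. Below it a ledge (x = -100 to -92 mm, top z = 50 mm) carries the lid's edge: the slot is 14 mm high, 18 mm deep, open at both ends, and admits the lid's edge at tilts up to about 0.35 rad.
- lid: Loose flat wooden lid, 196 (x) x 236 (y) x 6 mm, 0.25 kg, same after a half turn; it starts closed on the box: origin at box x = -2 to 4, y = 0, z = 50 mm, one long edge in the slot under the lip, and it must be so again at the end. Origin: centre of its underside, z up. Handle: upright bar in the middle of its top, 12 mm thick (x), 80 mm long (y), 6 to 42 mm above the underside.
- lid_edge_a (a point): Middle of the lower long edge at the lid's -x side (lid frame: -98, 0, 0 mm).
- lid_edge_b (a point): Middle of the lower long edge at the lid's +x side (lid frame: 98, 0, 0 mm).
- fork_0: Steel table fork, 198 x 27 x 17 mm, 40 g; origin at the centre of its underside, x along its length, z up; lies flat on the worktop at the start, along the robot's x give or take 0.2 rad. May be absent.
- fork_1: Steel table fork, 198 x 27 x 17 mm, 40 g; origin at the centre of its underside, x along its length, z up; lies flat on the worktop at the start, along the robot's x give or take 0.2 rad. May be absent.
- spoon_0: Steel teaspoon, 134 x 27 x 12 mm, 20 g; origin at the centre of its underside, x along its length, z up; lies flat on the worktop at the start, along the robot's x give or take 0.2 rad. May be absent.
- spoon_1: Steel teaspoon, 134 x 27 x 12 mm, 20 g; origin at the centre of its underside, x along its length, z up; lies flat on the worktop at the start, along the robot's x give or take 0.2 rad. May be absent.
- spoon_2: Steel teaspoon, 134 x 27 x 12 mm, 20 g; origin at the centre of its underside, x along its length, z up; lies flat on the worktop at the start, along the robot's x give or take 0.2 rad. May be absent.
- peeler: Black-handled vegetable peeler, 170 x 25 x 18 mm, 80 g, lying among the cutlery along the robot's x give or take 0.2 rad; always there. Origin at the centre of its underside, x along its length; the handle (24 mm wide, 17 mm high) spans x = -85 to 20 mm, the thin blade the rest.
- salt_shaker: Salt shaker, 44 mm across, 90 mm high, standing loose at the back right; origin at the centre of its underside. To be left standing.
- pepper_mill: Wooden pepper mill, 58 mm across, 170 mm high, standing loose at the back right; origin at the centre of its underside. To be left standing.
- catch_tab (a point): Middle of the inner face of the catch tab, at lid height (box frame: 102, 0, 53 mm). The tab, 80 mm wide, 6 mm thick, stands in the middle of the far wall up to z = 62 mm and keeps the closed lid from sliding out of the slot: 202 mm lie between it and the wall under the lip, for the lid's 196 mm.
- cork_mat: Cork mat fixed on the worktop on the other side from the box, 240 (x) x 280 (y) x 3 mm, turned up to 0.2 rad; origin at the centre of its underside. Free at the start: a place for the lid meanwhile.

How it is judged:
On the way, in this order (a step that is already met when the one before it is completed fails the run):
1. the lid is off the box and lies flat on the mat or the worktop (horizontal distance between lid and cutlery_box above 0.2 m and height (world z) of lid below 0.03 m and angle between lid's own z axis and vertical below 0.15 rad and linear speed of lid below 0.03 m/s), for 0.2 s.
2. every fork and the peeler lie in the long bay and every teaspoon in the short bay (x of fork_0 in the frame of cutlery_box between -0.1 and 0.012 m and y of fork_0 in the frame of cutlery_box between -0.09 and 0.09 m and z of fork_0 in the frame of cutlery_box between 0 and 0.045 m and linear speed of each of fork_0, fork_1, peeler, spoon_0, spoon_1, spoon_2 below 0.02 m/s and x of fork_1 in the frame of cutlery_box between -0.1 and 0.012 m and y of fork_1 in the frame of cutlery_box between -0.09 and 0.09 m and z of fork_1 in the frame of cutlery_box between 0 and 0.045 m and x of peeler in the frame of cutlery_box between -0.1 and 0.012 m and y of peeler in the frame of cutlery_box between -0.09 and 0.09 m and z of peeler in the frame of cutlery_box between 0 and 0.045 m and x of spoon_0 in the frame of cutlery_box between 0.017 and 0.098 m and y of spoon_0 in the frame of cutlery_box between -0.111 and 0.06 m and z of spoon_0 in the frame of cutlery_box between 0 and 0.045 m and x of spoon_1 in the frame of cutlery_box between 0.017 and 0.098 m and y of spoon_1 in the frame of cutlery_box between -0.111 and 0.06 m and z of spoon_1 in the frame of cutlery_box between 0 and 0.045 m and x of spoon_2 in the frame of cutlery_box between 0.017 and 0.098 m and y of spoon_2 in the frame of cutlery_box between -0.111 and 0.06 m and z of spoon_2 in the frame of cutlery_box between 0 and 0.045 m), for 0.2 s.
3. one long edge of the lid is hooked under the lip while the other side is still raised (((x of lid_edge_a in the frame of cutlery_box between -0.104 and -0.085 m and z of lid_edge_a in the frame of cutlery_box between 0.044 and 0.066 m) or (x of lid_edge_b in the frame of cutlery_box between -0.104 and -0.085 m and z of lid_edge_b in the frame of cutlery_box between 0.044 and 0.066 m)) and angle between the z axis of lid and the z axis of cutlery_box, either way round above 0.06 rad), for 0.2 s.
At the end, for the whole second after the job is handed in: Every fork and the peeler lie in the long bay and every teaspoon in the short bay, below the lid; the lid lies on its seat (height within 4 mm, tilt under 0.03 rad), one long edge at least 3 mm under the lip, within 10 mm sideways, behind the catch tab, at rest (all of step 2 and ((x of lid_edge_a in the frame of cutlery_box between -0.104 and -0.085 m and z of lid_edge_a in the frame of cutlery_box between 0.044 and 0.066 m) or (x of lid_edge_b in the frame of cutlery_box between -0.104 and -0.085 m and z of lid_edge_b in the frame of cutlery_box between 0.044 and 0.066 m)) and x of lid in the frame of cutlery_box between -0.006 and 0.008 m and y of lid in the frame of cutlery_box between -0.01 and 0.01 m and z of lid in the frame of cutlery_box between 0.046 and 0.054 m and angle between the z axis of lid and the z axis of cutlery_box, either way round below 0.03 rad and linear speed of lid below 0.01 m/s); the robot touches nothing.
It fails at once if the salt shaker or the pepper mill is knocked over (angle between any of salt_shaker, pepper_mill's own z axis and vertical above 0.5 rad).
Of fork_0, fork_1, spoon_0, spoon_1, spoon_2 only 3 to 5 are there at a start; the rules pass over those that are not, and their reading is None.
At some moment in a run one of lid may be knocked a few centimetres aside while the robot is not near it.
Once in a run the grip may slacken for a moment while it holds something.
It also fails if it takes over 210 s, if anything falls off the work surface, if the arm or the gripper's body presses on something with over 40 N, if the wrist force passes 120 N, or if a joint passes its speed limit or range.

## Working session

There is one attempt and no reset: what is moved stays moved. The work goes in short steps, Python scripts to look and compute and a tool call to move; the robot and the scene stay as the last step left them, time stands still between calls to the robot, and variables do not carry over. Pictures are saved under pics/ and viewed, and the job is handed in when it is done.

Besides the shell and the picture viewer there is one more tool, called after "Emit:" by a JSON object that holds its "op" and its "data". arm_command: Moves the arm, as the interface text tells. Its arguments: {"type":"object","properties":{"increments":{"type":"array","items":{"type":"array","items":{"type":"number"}}}},"required":["increments"]}

```bash
ls -la; mkdir -p pics
python3 - <<'E'
from rig import bot
import cv2
print(bot.grasp_offset); s=bot.read_state(); print({k:(v if not hasattr(v,'round') else v) for k,v in s.items()})
for n in ['scene','top','wrist']:
    c=bot.read_camera(n); cv2.imwrite(f'pics/a_{n}.png',c['pixels'][:,:,::-1]); print(n,c['K'],c['R'],c['t'])
E
```

```text
total 12
drwxr-xr-x  3 agent agent 4096 Dec  6 22:55 .
drwxr-xr-x 23 root  root  4096 Dec  6 22:54 ..
drwxr-xr-x  2 agent agent 4096 Dec  6 22:55 pics
0.0188
{'clock': 0.0, 'q': array([ 1.02320501e+00,  2.59317762e-01,  1.53609866e+00, -1.09155949e-05,
        1.34803283e+00, -2.02808497e-01]), 'dq': array([ 0.00138778, -0.00107687, -0.00057933,  0.00130443,  0.00051856,
       -0.00109958]), 'effort': array([-5.14493877e-04, -4.37328422e+01, -2.83993006e+01,  7.16092321e-02,
        4.17705509e-02, -1.48160752e-04]), 'tcp_pos': array([0.18554649, 0.51708631, 0.18412513]), 'eef_rot': array([-3.13977196e+00, -3.63535727e-04,  2.79681192e+00]), 'ft_force': array([0.1083434 , 0.42652456, 0.10906999]), 'torque': array([0.00105438, 0.00560314, 0.01487068]), 'width': 0.09277564459335474}
scene [[465.25345271   0.         316.07486568]
 [  0.         465.25345271 202.46766292]
 [  0.           0.           1.        ]] [[ 0.60606667 -0.79522574 -0.01729769]
 [-0.41549761 -0.29797017 -0.85940416]
 [ 0.67826612  0.52804337 -0.51100419]] [-0.34724945  0.28545957  1.09049719]
top [[501.72310589   0.         313.003969  ]
 [  0.         501.72310589 188.69773788]
 [  0.           0.           1.        ]] [[ 0.11579515 -0.99326136 -0.00483242]
 [-0.97320411 -0.11248113 -0.20055364]
 [ 0.19865862  0.02792606 -0.97967081]] [-0.09324038  0.55714106  1.24901992]
wrist [[306.2918958    0.         320.11936102]
 [  0.         306.2918958  195.92640647]
 [  0.           0.           1.        ]] [[ 0.33845265  0.94098181 -0.00174161]
 [ 0.90544323 -0.32516514  0.27283731]
 [ 0.25616864 -0.09391944 -0.96205861]] [-0.54844711 -0.0321583   0.39074949]
```

```bash
cat > h.py <<'E'
from rig import bot
import numpy as np, cv2
def unproj(c,px,z):
    px=np.atleast_2d(np.array(px,float)); d=np.c_[px,np.ones(len(px))]@np.linalg.inv(c['K']).T
    d=d@c['R']; o=-c['R'].T@c['t']; s=(z-o[2])/d[:,2]
    return o+d*s[:,None]
def proj(c,X):
    X=np.atleast_2d(X)@c['R'].T+c['t']; u=X@c['K'].T; return u[:,:2]/u[:,2:]
def planar(c,mask,z):
    """pca of mask points unprojected on plane z: centre of extents, yaw, length,width"""
    v,u=np.nonzero(mask); P=unproj(c,np.c_[u,v],z)[:,:2].astype(np.float32)
    (cx,cy),(w,h),a=cv2.minAreaRect(P*1000); a=np.deg2rad(a)
    if w<h: a+=np.pi/2; w,h=h,w
    a=(a+np.pi/2)%np.pi-np.pi/2
    return np.array([cx,cy])/1000,a,w,h
def look(tag,cams=('scene','top','wrist')):
    r={}
    for n in cams:
        r[n]=bot.read_camera(n); cv2.imwrite(f'pics/{tag}_{n}.png',r[n]['pixels'][:,:,::-1])
    return r
def st():
    s=bot.read_state(); print('t',round(s['clock'],2),'tcp',s['tcp_pos'].round(4),'rpy',s['eef_rot'].round(4),'w',round(s['width'],4),'F',s['ft_force'].round(1),'q',s['q'].round(2)); return s
def move(target,yaw,s=None,quiet=False):
    """increments (units) from present pose to TCP target (x,y,z) with tool yaw"""
    s=s or bot.read_state(); from scipy.spatial.transform import Rotation as Ro
    R=Ro.from_euler('xyz',s['eef_rot']).as_matrix()
    d=R.T@(np.array(target)-s['tcp_pos'])*10
    # tool down: spin about tool z = -yaw change
    dy=-(yaw-s['eef_rot'][2]); dy=(dy+np.pi)%(2*np.pi)-np.pi
    print('d',d.round(3),'spin',round(dy/(np.pi/4),3)); return d
E
python3 - <<'E'
from h import *
c=look('b',('top','scene'))
for cam in ['top','scene']:
  for n,z in [('cutlery_box',.05),('lid',.056),('fork_0',.005),('spoon_0',.005),('peeler',.012),('cork_mat',.003),('salt_shaker',.09),('pepper_mill',.17)]:
    for d in bot.trace(n,cam):
        if d['p']<.3: continue
        q,a,w,h=planar(c[cam],d['mask'],z); print(cam,n,round(d['p'],2),np.round(d['pixel']),q.round(4),round(a,3),round(w),round(h))
E
```

```text
top cutlery_box 0.92 [184. 243.] [0.4743 0.3097] -1.482 256 222
top lid 0.83 [182. 204.] [0.4823 0.3105] -1.488 238 181
top fork_0 0.72 [334. 172.] [ 0.6396 -0.0808] -0.181 157 19
top fork_0 0.48 [268. 223.] [0.4545 0.0738] 0.058 132 25
top spoon_0 0.8 [329. 224.] [ 0.4516 -0.0913] 0.0 127 30
top spoon_0 0.76 [301. 224.] [ 0.4533 -0.0077] 0.123 125 24
top spoon_0 0.67 [268. 226.] [0.4543 0.0748] 0.03 127 20
top spoon_0 0.49 [185. 243.] [0.4805 0.3214] -1.509 262 234
top peeler 0.76 [277. 158.] [0.6579 0.0794] -0.142 166 24
top salt_shaker 0.71 [443. 149.] [ 0.7036 -0.3467] -0.376 64 42
top salt_shaker 0.52 [416. 242.] [ 0.448  -0.3065] -1.476 268 227
top pepper_mill 0.72 [408. 147.] [ 0.666 -0.257] -0.532 94 52
top pepper_mill 0.44 [300. 220.] [ 0.4325 -0.0139] 0.123 114 19
scene cutlery_box 0.86 [219. 204.] [0.455  0.2952] -1.497 322 286
scene lid 0.82 [228. 186.] [0.4724 0.3046] -1.49 241 194
scene lid 0.54 [284. 221.] [0.4426 0.0217] 0.203 32 19
scene fork_0 0.45 [349. 215.] [ 0.6516 -0.0838] -0.187 191 29
scene spoon_0 0.62 [280. 222.] [0.4574 0.0747] 0.049 133 25
scene spoon_0 0.51 [293. 231.] [ 0.4512 -0.008 ] 0.165 132 22
scene peeler 0.51 [306. 200.] [0.6464 0.0786] -0.024 163 34
scene peeler 0.37 [439. 220.] [ 0.7692 -0.3384] 0.364 172 42
scene cork_mat 0.93 [391. 278.] [ 0.4557 -0.3247] -1.47 279 243
scene cork_mat 0.7 [310. 195.] [0.6617 0.0846] -0.139 174 44
scene salt_shaker 0.72 [216. 208.] [0.407  0.2349] -1.504 301 261
scene salt_shaker 0.7 [440. 222.] [ 0.6523 -0.3809] 0.343 155 35
scene salt_shaker 0.42 [414. 209.] [ 0.695  -0.2739] 0.427 321 56
scene pepper_mill 0.73 [414. 208.] [ 0.5677 -0.3304] 0.435 275 47
```

```bash
cat >> h.py <<'E'
def boxcorners():
    P=[]
    for y in (-.119,.119):
        P+=[(-.108,y,0),(-.108,y,.07),(-.082,y,.07),(-.082,y,.05),(.108,y,0),(.108,y,.05)]
    return np.array(P)
def xf(p,P,z0=0):
    c,s=np.cos(p[2]),np.sin(p[2]); P=np.atleast_2d(P)
    return np.c_[p[0]+c*P[:,0]-s*P[:,1],p[1]+s*P[:,0]+c*P[:,1],P[:,2]+z0]
def inv(p,P):
    P=np.atleast_2d(P); c,s=np.cos(p[2]),np.sin(p[2]); d=P[:,:2]-np.array(p[:2]); 
    return np.c_[c*d[:,0]+s*d[:,1],-s*d[:,0]+c*d[:,1],P[:,2]]
def hullmask(c,X):
    m=np.zeros((400,640),np.uint8); h=cv2.convexHull((proj(c,X)*16).astype(np.int32)); cv2.fillConvexPoly(m,h,255,cv2.LINE_AA,4); return m/255.
E
python3 - <<'E'
from h import *
from scipy.optimize import minimize
c=look('c',('top','scene'))
# bright wood color: look at masks
M={n:bot.trace('cutlery_box',n)[0]['mask'] for n in c}
L={n:bot.trace('lid',n)[0]['mask'] for n in c}
B=boxcorners()
for names in (['top'],['scene'],['top','scene']):
    def cost(p):
        r=0
        for n in names:
            m=(M[n]|L[n]).astype(float); r+=np.abs(hullmask(c[n],xf(p,B))-m).sum()/m.sum()
        return r
    r=minimize(cost,[.475,.31,.085],method='Nelder-Mead',options=dict(initial_simplex=[[.475,.31,.085],[.485,.31,.085],[.475,.32,.085],[.475,.31,.13]]))
    print(names,r.x.round(4),r.fun)
im=c['top']['pixels'].copy()
p=r.x
T=np.array([(.102,-.04,.062),(.102,.04,.062),(.108,.04,.062),(.108,-.04,.062)])
H=np.array([(-.006,-.04,.092),(-.006,.04,.092),(.006,.04,.092),(.006,-.04,.092)])
Lp=np.array([(-.108,-.119,.07),(-.108,.119,.07),(-.082,.119,.07),(-.082,-.119,.07)])
F=np.array([(-.082,-.119,.05),(-.082,.119,.05),(.108,.119,.05),(.108,-.119,.05)])
for n in c:
    im=cv2.resize(c[n]['pixels'][:,:,::-1],None,fx=4,fy=4,interpolation=cv2.INTER_CUBIC).copy()
    for Q in (T,H,Lp,F): cv2.polylines(im,[np.round((proj(c[n],xf(p,Q))+.5)*4).astype(int)],True,(0,0,255),1)
    u=(proj(c[n],[[p[0],p[1],.05]])[0]*4).astype(int)
    im=im[max(u[1]-260,0):u[1]+260,max(u[0]-320,0):u[0]+320]; cv2.imwrite(f'pics/d_{n}.png',im)
E
```

```text
Traceback (most recent call last):
IndexError: list index out of range
```

```bash
cat > fit.py <<'E'
from h import *
from scipy.optimize import minimize
c=look('c',('top','scene'))
def tr(n,cam):
    for k in range(5):
        r=[d for d in bot.trace(n,cam) if d['p']>.6]
        if r: return r[0]['mask']
        c[cam]=bot.read_camera(cam)
    return np.zeros((400,640),bool)
M={n:tr('cutlery_box',n) for n in c}
L={n:tr('lid',n) for n in c}
B=boxcorners()
for names in (['top'],['scene'],['top','scene']):
    def cost(p):
        r=0
        for n in names:
            m=(M[n]|L[n]).astype(float); r+=np.abs(hullmask(c[n],xf(p,B))-m).sum()/m.sum()
        return r
    r=minimize(cost,[.475,.31,.085],method='Nelder-Mead',options=dict(initial_simplex=[[.475,.31,.085],[.485,.31,.085],[.475,.32,.085],[.475,.31,.13]]))
    print(names,r.x.round(4),r.fun)
p=r.x
import sys
if len(sys.argv)>1: p=[float(v) for v in sys.argv[1].split(',')]
T=np.array([(.102,-.04,.062),(.102,.04,.062),(.108,.04,.062),(.108,-.04,.062)])
H=np.array([(-.006,-.04,.092),(-.006,.04,.092),(.006,.04,.092),(.006,-.04,.092)])
Lp=np.array([(-.108,-.119,.07),(-.108,.119,.07),(-.082,.119,.07),(-.082,-.119,.07)])
F=np.array([(-.082,-.119,.05),(-.082,.119,.05),(.108,.119,.05),(.108,-.119,.05)])
for n in c:
    im=cv2.resize(c[n]['pixels'][:,:,::-1],None,fx=4,fy=4,interpolation=cv2.INTER_CUBIC).copy()
    for Q in (T,H,Lp,F): cv2.polylines(im,[np.round((proj(c[n],xf(p,Q))+.5)*4).astype(int)],True,(0,0,255),1)
    u=(proj(c[n],[[p[0],p[1],.05]])[0]*4).astype(int)
    im=im[max(u[1]-260,0):u[1]+260,max(u[0]-320,0):u[0]+320]; cv2.imwrite(f'pics/d_{n}.png',im)
E
python3 fit.py
```

```text
['top'] [0.4757 0.3107 0.0907] 0.0489416471765
['scene'] [0.4759 0.3123 0.0786] 0.11024214201256381
['top', 'scene'] [0.4756 0.3114 0.0892] 0.1603645680233557
```

Run:
```python
from h import *
st(); p=[.4756,.3114,.0895]
move([.4756,.3114,.13],.0895+np.pi)
```

```text
t 1.55 tcp [0.1859 0.5176 0.1849] rpy [-3.1416 -0.      2.7968] w 0.0932 F [-0.2  0.3 -0.5] q [ 1.02  0.26  1.54  0.    1.35 -0.2 ]
d [-3.424 -0.962  0.549] spin -0.553
```

Emit:
{"op": "arm_command", "data": {"increments": [[-1,-0.3,0,0,100],[-1,-0.3,0,0,100],[-1,-0.3,0,0,100]]}}

```text
clock: 1.8
tcp_pos: [0.2722, 0.4538, 0.185]
eef_rot: [-3.141, 0.002, 2.797]
ft_force: [-0.1, 0.7, -0.1]
width: 0.0929
```

Emit:
{"op": "arm_command", "data": {"increments": [[-1,-0.3,0,0,100],[-1,-0.3,0,0,100],[-1,-0.3,0,0,100]]}}

```text
clock: 2.05
tcp_pos: [0.3589, 0.3896, 0.1852]
eef_rot: [-3.141, 0.003, 2.796]
ft_force: [0.4, -0.6, 0.2]
width: 0.093
```

Emit:
{"op": "arm_command", "data": {"increments": [[-1,-0.3,0,0,100],[-1,-0.3,0,0,100],[-1,-0.3,0,-0.55,100],[-1,-0.3,0,-0.55,100],[-1,-0.3,0,-0.55,100],[-1,-0.3,0,-0.55,100]]}}

```text
clock: 2.55
tcp_pos: [0.4435, 0.3267, 0.1854]
eef_rot: [-3.14, 0.002, -3.051]
ft_force: [-0.6, -0.2, -0.9]
width: 0.0931
```

Run:
```python
from h import *
st(); move([.4756,.3114,.13],.0895+np.pi)
```

```text
t 2.55 tcp [0.4435 0.3267 0.1854] rpy [-3.1395e+00  2.4000e-03 -3.0508e+00] w 0.0931 F [-0.6 -0.2 -0.9] q [ 0.43  0.26  1.53 -0.    1.35 -1.23]
d [-0.304 -0.18   0.555] spin 0.002
```

Emit:
{"op": "arm_command", "data": {"increments": [[-0.3,-0.18,0.5,0,100],[-0.3,-0.18,0.5,0,100],[-0.3,-0.18,0.5,0,100],[-0.3,-0.18,0.5,0,100]]}}

```text
clock: 2.88
tcp_pos: [0.4746, 0.311, 0.1348]
eef_rot: [-3.139, -0.0, -3.052]
ft_force: [-0.8, -0.4, 0.2]
width: 0.0926
```

Run:
```python
from h import *
st(); look('e',('top','wrist')); move([.4756,.3114,.064],.0895+np.pi)
```

```text
t 2.88 tcp [0.4746 0.311  0.1348] rpy [-3.1390e+00 -3.0000e-04 -3.0521e+00] w 0.0926 F [-0.8 -0.4  0.2] q [ 0.39  0.33  1.57 -0.    1.25 -1.27]
d [-0.001 -0.006  0.726] spin 0.002
```

Emit:
{"op": "arm_command", "data": {"increments": [[0,0,0.35,0,100],[0,0,0.6,0,100],[0,0,0.7,0,100],[0,0,0.7,0,100],[0,0,0.7,0,0],[0,0,0.7,0,0],[0,0,0.7,0,0],[0,0,0.7,0,0]]}}

```text
clock: 3.65
tcp_pos: [0.4764, 0.3124, 0.0682]
eef_rot: [-3.141, 0.006, -3.051]
ft_force: [0.8, -0.7, 0.3]
width: 0.0709
```

Run:
```python
from h import *
st(); look('f',('scene','wrist'))
```

```text
t 3.65 tcp [0.4764 0.3124 0.0682] rpy [-3.1411  0.0061 -3.0506] w 0.0709 F [ 0.8 -0.7  0.3] q [ 0.39  0.39  1.65 -0.    1.09 -1.27]
```

Run:
```python
from h import *
im=cv2.imread('pics/f_scene.png'); cv2.imwrite('pics/f2.png',cv2.resize(im[120:260,120:330],None,fx=3.5,fy=3.5,interpolation=cv2.INTER_CUBIC)); st()
```

```text
t 3.75 tcp [0.476  0.3122 0.0676] rpy [-3.1407  0.005  -3.0507] w 0.0629 F [-0.6 -0.2  0.2] q [ 0.39  0.39  1.65 -0.    1.09 -1.27]
```

Run:
```python
from h import *
s=st()
from scipy.spatial.transform import Rotation as Ro
R=Ro.from_euler('xyz',s['eef_rot']).as_matrix()
for n in ('top','scene','wrist'):
    c=bot.read_camera(n)
    im=cv2.resize(c['pixels'][:,:,::-1],None,fx=4,fy=4,interpolation=cv2.INTER_CUBIC).copy()
    w=s['width']/2
    for q in ([0,0,0],[0,w,0],[0,-w,0],[0,w,-.0188],[0,-w,-.0188]):
        u=proj(c,[s['tcp_pos']+R@q])[0]; print(n,q,u.round(1))
        cv2.circle(im,tuple(((u+.5)*4).astype(int)),3,(0,0,255),-1)
    u=(proj(c,[s['tcp_pos']])[0]*4).astype(int)
    cv2.imwrite(f'pics/g_{n}.png',im[max(u[1]-260,0):u[1]+260,max(u[0]-320,0):u[0]+320])
```

```text
t 3.75 tcp [0.476  0.3122 0.0676] rpy [-3.1407  0.005  -3.0507] w 0.0629 F [-0.6 -0.2  0.2] q [ 0.39  0.39  1.65 -0.    1.09 -1.27]
top [0, 0, 0] [177.  206.3]
top [0, 0.031460872016153246, 0] [164.8 206. ]
top [0, -0.031460872016153246, 0] [189.3 206.6]
top [0, 0.031460872016153246, -0.0188] [162.6 204.8]
top [0, -0.031460872016153246, -0.0188] [187.4 205.4]
scene [0, 0, 0] [223.2 183.3]
scene [0, 0.031460872016153246, 0] [216.1 181.1]
scene [0, -0.031460872016153246, 0] [230.4 185.6]
scene [0, 0.031460872016153246, -0.0188] [215.4 176.1]
scene [0, -0.031460872016153246, -0.0188] [229.7 180.6]
wrist [0, 0, 0] [321.6 223. ]
wrist [0, 0.031460872016153246, 0] [367. 223.]
wrist [0, -0.031460872016153246, 0] [276.2 223. ]
wrist [0, 0.031460872016153246, -0.0188] [371.4 233.6]
wrist [0, -0.031460872016153246, -0.0188] [272.1 233.6]
```

Run:
```python
from h import *
s=st()
c=bot.read_camera('wrist'); print('depth tcp',(c['R']@s['tcp_pos']+c['t']), 'handle top', [(c['R']@xf([.4756,.3114,.0895],[(x,.04,.092)])[0]+c['t']).round(4) for x in(-.006,.006)], proj(c,xf([.4756,.3114,.0895],[(-.006,-.04,.092),(-.006,.04,.092),(.006,.04,.092),(.006,-.04,.092),(.006,.04,.056),(-.006,.04,.056)])).round(1))
```

```text
t 3.9 tcp [0.4756 0.312  0.067 ] rpy [-3.1404  0.0038 -3.0509] w 0.0512 F [-0.6 -0.3 -0.3] q [ 0.39  0.39  1.65 -0.    1.09 -1.27]
depth tcp [0.00089888 0.0182854  0.21260115] handle top [array([0.0403, 0.0195, 0.1868]), array([0.0403, 0.031 , 0.1902])] [[255.1 227.7]
 [386.2 227.8]
 [385.  245.8]
 [256.2 245.7]
 [375.1 224.6]
 [375.9 209. ]]
```

Emit:
{"op": "arm_command", "data": {"increments": [[0,0,-0.3,0,100],[0,0,-0.3,0,100],[0,0,-0.3,0,100],[0,0,-0.3,0,100],[0,0,-0.3,0,100],[0,0,-0.3,0,100]]}}

```text
clock: 4.45
tcp_pos: [0.4748, 0.3117, 0.0959]
eef_rot: [-3.14, 0.002, -3.051]
ft_force: [-0.5, 1.3, -0.4]
width: 0.0824
```

Run:
```python
from h import *
s=st(); c=look('i',('wrist','scene'))
for n in c:
    im=cv2.resize(c[n]['pixels'][:,:,::-1],None,fx=4,fy=4,interpolation=cv2.INTER_CUBIC).copy()
    u=(proj(c[n],[s['tcp_pos']])[0]*4).astype(int)
    cv2.circle(im,tuple(u),3,(0,0,255),-1)
    cv2.imwrite(f'pics/i2_{n}.png',im[max(u[1]-260,0):u[1]+260,max(u[0]-390,0):u[0]+390])
```

```text
t 4.45 tcp [0.4748 0.3117 0.0959] rpy [-3.1398e+00  2.0000e-03 -3.0509e+00] w 0.0824 F [-0.5  1.3 -0.4] q [ 0.39  0.36  1.62 -0.    1.16 -1.27]
```

Emit:
{"op": "arm_command", "data": {"increments": [[0.01,0,0,0,100],[0.01,0,0.0,0,100],[0.01,0,0.3,0,100],[0.01,0,0.5,0,100],[0.01,0,0.64,0,100],[0.01,0,0.64,0,100],[0.01,0,0.64,0,100]]}}

```text
clock: 5.13
tcp_pos: [0.4735, 0.3113, 0.0315]
eef_rot: [-3.139, 0.0, -3.051]
ft_force: [-0.2, 1.6, 0.2]
width: 0.0928
```

Run:
```python
from h import *
s=st(); c=look('j',('wrist','scene'))
```

```text
t 5.13 tcp [0.4735 0.3113 0.0315] rpy [-3.1394e+00  4.0000e-04 -3.0509e+00] w 0.0928 F [-0.2  1.6  0.2] q [ 0.39  0.43  1.69 -0.    1.02 -1.27]
```

Emit:
{"op": "arm_command", "data": {"increments": [[-0.02,0,0,0,100],[-0.02,0,0,0,0],[-0.02,0,0,0,0],[-0.02,0,0,0,0],[-0.02,0,0,0,0],[-0.02,0,0,0,0]]}}

```text
clock: 5.73
tcp_pos: [0.4775, 0.3123, 0.0338]
eef_rot: [-3.141, 0.005, -3.051]
ft_force: [0.3, -0.2, 5.9]
width: 0.0797
```

Run:
```python
from h import *
s=st(); c=look('k',('wrist','scene'))
```

```text
t 5.73 tcp [0.4775 0.3123 0.0338] rpy [-3.1407  0.0053 -3.0508] w 0.0797 F [ 0.3 -0.2  5.9] q [ 0.39  0.43  1.68 -0.    1.02 -1.27]
```

Emit:
{"op": "arm_command", "data": {"increments": [[0,0,-0.05,0,0],[0,0,-0.1,0,0],[0,0,-0.15,0,0],[0,0,-0.2,0,0],[0,0,-0.24,0,0],[0,0,-0.24,0,0]]}}

```text
clock: 6.33
tcp_pos: [0.4776, 0.3124, 0.0585]
eef_rot: [-3.141, 0.006, -3.05]
ft_force: [-0.2, -0.0, -5.5]
width: 0.08
```

```bash
cat > crop.py <<'E'
from h import *
import sys
def crop(tag,cam='scene',ctr=(.4756,.3114,.06),hw=(200,150),k=4):
    c=bot.read_camera(cam); im=cv2.resize(c['pixels'][:,:,::-1],None,fx=k,fy=k,interpolation=cv2.INTER_CUBIC)
    u=(proj(c,[ctr])[0]*k).astype(int); W,H=hw[0]*2,hw[1]*2
    im=im[max(u[1]-H,0):u[1]+H,max(u[0]-W,0):u[0]+W]; cv2.imwrite(f'pics/{tag}.png',im); return c
E
python3 - <<'E'
from crop import *
st(); crop('l1')
E
```

```text
t 6.33 tcp [0.4776 0.3124 0.0585] rpy [-3.1407  0.006  -3.0505] w 0.08 F [-0.2 -0.  -5.5] q [ 0.39  0.41  1.66 -0.    1.07 -1.27]
```

Emit:
{"op": "arm_command", "data": {"increments": [[-0.12,0,0,0,0],[-0.25,0,0,0,0],[-0.25,0,0,0,0],[-0.25,0,0,0,0],[-0.25,0,-0.3,0,0],[-0.25,0,-0.7,0,0],[-0.25,0,-0.9,0,0],[-0.25,0,-0.9,0,0]]}}

```text
clock: 7.05
tcp_pos: [0.5046, 0.316, 0.1542]
eef_rot: [3.14, 0.016, -3.05]
ft_force: [0.6, 0.9, -1.8]
width: 0.0799
```

Run:
```python
from crop import *
st(); c=crop('l2',ctr=(.49,.31,.1)); c=look('l3',('top',))
```

```text
t 7.05 tcp [0.5046 0.316  0.1542] rpy [ 3.1396  0.0157 -3.0503] w 0.0799 F [ 0.6  0.9 -1.8] q [ 0.37  0.35  1.48 -0.    1.29 -1.29]
```

Emit:
{"op": "arm_command", "data": {"increments": [[0.15,-0.4,0,0,0],[0.15,-0.8,0,0,0],[0.15,-1,0,0,0],[0.15,-1,0,0,0]]}}

```text
clock: 7.48
tcp_pos: [0.494, 0.2097, 0.1462]
eef_rot: [-3.139, 0.002, -3.053]
ft_force: [0.4, 0.7, -3.0]
width: 0.0797
```

Emit:
{"op": "arm_command", "data": {"increments": [[0.15,-0.4,0,0,0],[0.15,-0.8,0,0,0],[0.15,-1,0,0,0]]}}

```text
clock: 7.73
tcp_pos: [0.4853, 0.1067, 0.1441]
eef_rot: [-3.138, -0.003, -3.053]
ft_force: [0.4, 0.9, -2.6]
width: 0.0797
```

Emit:
{"op": "arm_command", "data": {"increments": [[0.15,-0.4,0,0,0],[0.15,-0.8,0,0,0],[0.15,-1,0,0,0]]}}

```text
clock: 7.98
tcp_pos: [0.4772, 0.0033, 0.1425]
eef_rot: [-3.138, -0.006, -3.054]
ft_force: [1.0, -0.9, -2.3]
width: 0.08
```

Emit:
{"op": "arm_command", "data": {"increments": [[0.15,-0.4,0,0,0],[0.15,-0.8,0,0,0],[0.15,-1,0,0,0]]}}

```text
clock: 8.23
tcp_pos: [0.4694, -0.1001, 0.1412]
eef_rot: [-3.138, -0.009, -3.055]
ft_force: [0.4, 0.3, -2.4]
width: 0.0801
```

Emit:
{"op": "arm_command", "data": {"increments": [[0.15,-0.4,0,0,0],[0.15,-0.8,0,0,0],[0.15,-1,0,0,0]]}}

```text
clock: 8.48
tcp_pos: [0.4619, -0.2038, 0.1397]
eef_rot: [-3.139, -0.012, -3.057]
ft_force: [1.4, 0.3, -3.4]
width: 0.0797
```

Run:
```python
from crop import *
st(); c=crop('m1',ctr=(.46,-.2,.1)); move([.4557,-.3247,.1],-3.05)
```

```text
t 8.48 tcp [ 0.4619 -0.2038  0.1397] rpy [-3.1388 -0.0116 -3.0565] w 0.0797 F [ 1.4  0.3 -3.4] q [-0.63  0.22  1.7  -0.01  1.23 -2.28]
d [ 0.166 -1.166  0.406] spin -0.01
```

Run:
```python
from h import *
c=bot.read_camera('top'); print(unproj(c,[(403,163),(443,153)],0))
c=bot.read_camera('scene'); print(unproj(c,[(413,230),(441,233)],0))
```

```text
[[ 0.6753562  -0.26360062  0.        ]
 [ 0.71627622 -0.37060325  0.        ]]
[[ 0.68811202 -0.28127564  0.        ]
 [ 0.72252878 -0.35618149  0.        ]]
```

Emit:
{"op": "arm_command", "data": {"increments": [[0.15,-0.4,0.1,0,0],[0.15,-0.8,0.3,0,0],[0.15,-1,0.4,0,0],[0.15,-1,0.4,0,0]]}}

```text
clock: 8.97
tcp_pos: [0.454, -0.304, 0.096]
eef_rot: [3.14, -0.015, -3.06]
ft_force: [1.1, 0.4, -3.0]
width: 0.0796
```

Run:
```python
from crop import *
st(); c=crop('m1',ctr=(.46,-.32,.1)); move([.4557,-.3247,-.01],-3.05)
```

```text
t 8.97 tcp [ 0.454 -0.304  0.096] rpy [ 3.1397 -0.0151 -3.0598] w 0.0796 F [ 1.1  0.4 -3. ] q [-0.79  0.34  1.66 -0.01  1.16 -2.43]
d [-0.014 -0.235  1.068] spin -0.012
```

Emit:
{"op": "arm_command", "data": {"increments": [[0,-0.2,0.3,0,0],[0,-0.2,0.6,0,0],[0,-0.2,0.75,0,0],[0,-0.2,0.85,0,0],[0,-0.2,0.92,0,0],[0,-0.2,0.97,0,0],[0,-0.2,1,0,0],[0,-0.2,1,0,0]]}}

```text
clock: 9.68
tcp_pos: [0.455, -0.3212, -0.0024]
eef_rot: [3.139, -0.014, -3.059]
ft_force: [0.2, 0.9, -0.7]
width: 0.0799
```

Run:
```python
from crop import *
st(); c=crop('m1',ctr=(.46,-.32,.05))
```

```text
t 9.68 tcp [ 0.455  -0.3212 -0.0024] rpy [ 3.1389 -0.0139 -3.059 ] w 0.0799 F [ 0.2  0.9 -0.7] q [-0.81  0.47  1.73 -0.01  0.95 -2.46]
```

Nearly flat; lower a bit more, then release, then rise.

Emit:
{"op": "arm_command", "data": {"increments": [[0,0,0.06,0,0],[0,0,0.1,0,0],[0,0,0.1,0,0],[0,0,0.1,0,100],[0,0,0.1,0,100],[0,0,0.1,0,100],[0,0,0.1,0,100],[0,0,0.1,0,100],[0,0,0.0,0,100]]}}

```text
clock: 10.48
tcp_pos: [0.4536, -0.3203, -0.0035]
eef_rot: [3.136, -0.016, -3.059]
ft_force: [-0.7, 0.4, -0.4]
width: 0.0928
```

Emit:
{"op": "arm_command", "data": {"increments": [[0,0,-0.4,0,100],[0,0,-0.8,0,100],[0,0,-1,0,100],[0,0,-1,0,100]]}}

```text
clock: 10.82
tcp_pos: [0.4582, -0.3235, 0.1028]
eef_rot: [-3.139, -0.009, -3.059]
ft_force: [0.2, 0.2, -0.2]
width: 0.093
```

Run:
```python
from h import *
st(); c=look('n',('top','scene'))
for cam in c:
    for n,z in [('fork_0',.005),('spoon_0',.005),('peeler',.012),('lid',.009)]:
      for d in bot.trace(n,cam):
        if d['p']<.35: continue
        q,a,w,h=planar(c[cam],d['mask'],z); print(cam,n,round(d['p'],2),np.round(d['pixel']),q.round(4),round(a,3),round(w),round(h))
```

```text
t 10.82 tcp [ 0.4582 -0.3235  0.1028] rpy [-3.1386 -0.0095 -3.0592] w 0.093 F [ 0.2  0.2 -0.2] q [-0.81  0.35  1.62 -0.01  1.18 -2.46]
top fork_0 0.76 [339. 165.] [ 0.6444 -0.0857] -0.13 168 23
top fork_0 0.59 [422. 238.] [ 0.4747 -0.3164] 1.245 262 150
top spoon_0 0.73 [328. 227.] [ 0.4484 -0.0888] -0.05 128 25
top spoon_0 0.67 [299. 221.] [ 0.452  -0.0078] 0.123 128 24
top spoon_0 0.61 [270. 216.] [0.4585 0.0732] 0.076 124 25
top spoon_0 0.37 [387. 205.] [ 0.4615 -0.3238] -1.508 285 237
top peeler 0.75 [276. 155.] [0.6593 0.08  ] -0.121 164 24
top lid 0.79 [426. 239.] [ 0.4749 -0.3155] 1.257 262 144
scene fork_0 0.65 [345. 218.] [ 0.6342 -0.0797] -0.137 156 24
scene spoon_0 0.42 [290. 235.] [ 0.4478 -0.0085] 0.165 136 22
scene peeler 0.53 [305. 199.] [0.6191 0.08  ] -0.082 98 22
scene lid 0.67 [388. 275.] [ 0.4491 -0.3242] -1.488 238 203
```

Emit:
{"op": "arm_command", "data": {"increments": [[0,0.4,0,0,60],[0,0.8,0,0,60],[0,1,0,0,60]]}}

```text
clock: 11.57
tcp_pos: [0.4451, -0.2168, 0.0952]
eef_rot: [3.131, -0.02, -3.059]
ft_force: [0.6, 1.0, -1.1]
width: 0.0774
```

Emit:
{"op": "arm_command", "data": {"increments": [[0,0.4,0,0,50],[0,0.8,0,0,50],[0,1,0,0,50],[0,1,0,0,50]]}}

```text
clock: 11.9
tcp_pos: [0.4354, -0.1128, 0.0959]
eef_rot: [3.129, -0.021, -3.056]
ft_force: [-0.3, -0.1, 0.5]
width: 0.0508
```

```bash
cat >> h.py <<'E'
def axis(c,mask,z):
    v,u=np.nonzero(mask); P=unproj(c,np.c_[u,v],z)[:,:2]
    m=P.mean(0); w,V=np.linalg.eigh(np.cov((P-m).T)); d=V[:,1]; d=d*np.sign(d[0] if abs(d[0])>.7 else d[1])
    t=(P-m)@d; n=np.array([-d[1],d[0]]); s=(P-m)@n
    bins=[(round(a*1000),round(1000*s[(t>=a)&(t<a+.015)].min()),round(1000*s[(t>=a)&(t<a+.015)].max())) for a in np.arange(t.min(),t.max(),.015) if ((t>=a)&(t<a+.015)).any()]
    return m+d*(t.min()+t.max())/2, np.arctan2(d[1],d[0]), t.max()-t.min(), m, bins
E
python3 - <<'E'
from h import *
st(); c=look('o',('wrist','top'))
for cam in c:
  for d in bot.trace('spoon_0',cam):
        if d['p']<.35: continue
        print(cam,round(d['p'],2),np.round(d['pixel']),*[np.round(v,4) for v in axis(c[cam],d['mask'],.004)[:4]]); print(axis(c[cam],d['mask'],.004)[4])
E
```

```text
t 11.9 tcp [ 0.4354 -0.1128  0.0959] rpy [ 3.1288 -0.0212 -3.0559] w 0.0508 F [-0.3 -0.1  0.5] q [-0.5   0.18  1.87 -0.    1.11 -2.16]
wrist 0.81 [428. 212.] [ 0.4441 -0.0043] 0.0862 0.1233 [ 0.448  -0.0039]
[(-66, -7, 4), (-51, -6, 5), (-36, -5, 5), (-21, -3, 6), (-6, -2, 5), (9, -2, 5), (24, -12, 11), (39, -13, 12), (54, -10, -6)]
wrist 0.78 [348. 220.] [ 0.4472 -0.0844] -0.1108 0.1355 [ 0.455  -0.0853]
[(-76, -7, 6), (-61, -6, 6), (-46, -5, 5), (-31, -4, 5), (-16, -4, 5), (-1, -4, 5), (14, -12, 12), (29, -14, 14), (44, -13, 12), (59, -2, 0)]
wrist 0.66 [506. 214.] [0.4405 0.079 ] 0.0156 0.107 [0.4439 0.079 ]
[(-57, -6, 4), (-42, -6, 5), (-27, -5, 6), (-12, -3, 6), (3, -2, 6), (18, -4, 6), (33, -14, 10), (48, -13, 8)]
top 0.73 [267. 216.] [0.4573 0.0768] -0.0152 0.1274 [0.471  0.0766]
[(-77, -3, 3), (-62, -5, 4), (-47, -5, 5), (-32, -5, 5), (-17, -4, 5), (-2, -9, 7), (13, -13, 12), (28, -12, 13), (43, -9, 9)]
top 0.51 [298. 217.] [ 0.4491 -0.0048] 0.1031 0.128 [ 0.4621 -0.0035]
[(-77, -6, 5), (-62, -5, 5), (13, -1, 7), (28, -9, 10), (43, -9, 7)]
top 0.37 [180. 211.] [0.4771 0.3234] 1.6557 0.2679 [0.4773 0.3209]
[(-131, -113, 110), (-116, -115, 111), (-101, -115, 111), (-86, -117, 112), (-71, -117, 112), (-56, -116, 113), (-41, -118, 110), (-26, -118, 111), (-11, -118, 111), (4, -117, 111), (19, -117, 110), (34, -116, 110), (49, -116, 111), (64, -116, 111), (79, -115, 112), (94, -117, 112), (109, -117, 112), (124, -114, 110)]
```

Run:
```python
from h import *
move([.452,-.0857,.03],np.pi-.11)
```

```text
d [-0.184  0.306  0.663] spin 0.244
```

Emit:
{"op": "arm_command", "data": {"increments": [[-0.18,0.3,0.2,0.14,40],[-0.18,0.3,0.4,0.24,40],[-0.18,0.3,0.6,0.24,40],[-0.18,0.3,0.66,0.24,40],[-0.18,0.3,0.66,0.24,40]]}}

```text
clock: 12.52
tcp_pos: [0.4505, -0.0868, 0.0287]
eef_rot: [3.135, -0.024, 3.034]
ft_force: [0.5, -0.6, -0.8]
width: 0.0372
```

Run:
```python
from h import *
st(); c=look('p',('wrist',))
for d in bot.trace('spoon_0','wrist'):
        if d['p']<.35: continue
        print(round(d['p'],2),np.round(d['pixel']),*[np.round(v,4) for v in axis(c['wrist'],d['mask'],.004)[:4]])
move([.452,-.0857,.004],np.pi-.11)
```

```text
t 12.52 tcp [ 0.4505 -0.0868  0.0287] rpy [ 3.1348 -0.0243  3.0341] w 0.0372 F [ 0.5 -0.6 -0.8] q [-0.43  0.29  1.93 -0.    0.95 -1.9 ]
0.81 [430. 199.] [ 0.4432 -0.0041] 0.1048 0.1206 [ 0.4479 -0.0036]
0.76 [321. 229.] [ 0.4476 -0.0847] -0.1124 0.135 [ 0.4547 -0.0855]
0.66 [534. 210.] [0.4541 0.0789] 0.0021 0.1363 [0.4602 0.0789]
d [-0.003  0.015  0.266] spin 0.003
```

Emit:
{"op": "arm_command", "data": {"increments": [[0,0.01,0.15,0,40],[0,0.01,0.25,0,40],[0,0.01,0.25,0,40],[0,0.01,0.25,0,0],[0,0.01,0.25,0,0],[0,0.01,0.25,0,0],[0,0.01,0.25,0,0],[0,0.01,0.25,0,0],[0,0.01,0.25,0,0]]}}

```text
clock: 13.37
tcp_pos: [0.4519, -0.0863, 0.006]
eef_rot: [3.136, -0.02, 3.034]
ft_force: [0.2, -0.0, -0.0]
width: 0.0025
```

Run:
```python
from h import *
st(); c=look('q',('wrist',))
```

```text
t 13.37 tcp [ 0.4519 -0.0863  0.006 ] rpy [ 3.1361 -0.0198  3.034 ] w 0.0025 F [ 0.2 -0.  -0. ] q [-0.43  0.32  1.95 -0.    0.89 -1.89]
```

Emit:
{"op": "arm_command", "data": {"increments": [[0,0,0,0,25],[0,0,0,0,25],[0,0,0.05,0,25],[0,0,0.05,0,25],[0,0,0.05,0,0],[0,0,0.05,0,0],[0,0,0.05,0,0],[0,0,0.05,0,0],[0,0,0.05,0,0]]}}

```text
clock: 14.17
tcp_pos: [0.4518, -0.0862, 0.0009]
eef_rot: [3.136, -0.02, 3.034]
ft_force: [0.5, 0.3, -0.2]
width: 0.0006
```

Run:
```python
from h import *
st()
from crop import *; crop('r','scene',(.45,-.085,.03))
```

```text
t 14.17 tcp [ 0.4518 -0.0862  0.0009] rpy [ 3.1361 -0.02    3.034 ] w 0.0006 F [ 0.5  0.3 -0.2] q [-0.43  0.33  1.96 -0.    0.87 -1.89]
```

Run:
```python
from h import *
s=st()
for n in ('scene','wrist'):
    c=bot.read_camera(n)
    im=cv2.resize(c['pixels'][:,:,::-1],None,fx=6,fy=6,interpolation=cv2.INTER_CUBIC).copy()
    for dz,col in ((0,(0,0,255)),(.0188,(0,255,0)),(.03,(255,0,0)),(.04,(255,0,255))):
        u=proj(c,[s['tcp_pos']+[0,0,dz]])[0]; cv2.circle(im,tuple(((u+.5)*6).astype(int)),3,col,-1)
    u=(u*6).astype(int); cv2.imwrite(f'pics/s_{n}.png',im[u[1]-250:u[1]+250,u[0]-350:u[0]+350])
```

```text
t 14.22 tcp [ 0.4518 -0.0862  0.0009] rpy [ 3.1361 -0.0198  3.034 ] w 0.0004 F [ 0.1 -0.6 -0.2] q [-0.43  0.33  1.96 -0.    0.87 -1.89]
```

Emit:
{"op": "arm_command", "data": {"increments": [[0,0,-0.05,0,35],[0,0,-0.05,0,35],[0,0,-0.05,0,35],[0,0,0,0,35],[0,0,0.08,0,35],[0,0,0.13,0,35],[0,0,0.17,0,35],[0,0,0.17,0,35]]}}

```text
clock: 14.98
tcp_pos: [0.4504, -0.0856, -0.0174]
eef_rot: [3.135, -0.022, 3.034]
ft_force: [-0.7, 0.5, -0.9]
width: 0.0323
```

Run:
```python
from h import *
st()
from crop import *; crop('r','scene',(.45,-.085,.03),k=6); crop('r2','wrist',(.45,-.085,.03),k=4)
```

```text
t 14.98 tcp [ 0.4504 -0.0856 -0.0174] rpy [ 3.1353 -0.0224  3.034 ] w 0.0323 F [-0.7  0.5 -0.9] q [-0.43  0.36  1.98 -0.    0.83 -1.89]
```

Emit:
{"op": "arm_command", "data": {"increments": [[0,0.01,0.04,0,35],[0,0.01,0.07,0,35],[0,0.01,0.07,0,35],[0,0.01,0.07,0,0],[0,0.01,0.07,0,0],[0,0.01,0.07,0,0],[0,0.01,0.07,0,0],[0,0.01,0.07,0,0]]}}

```text
clock: 15.75
tcp_pos: [0.4519, -0.0851, -0.0221]
eef_rot: [3.136, -0.019, 3.034]
ft_force: [-3.8, 2.6, 31.9]
width: 0.0043
```

Run:
```python
from h import *
st()
from crop import *; crop('r','scene',(.45,-.085,.03),k=6)
```

```text
t 15.75 tcp [ 0.4519 -0.0851 -0.0221] rpy [ 3.1361 -0.0195  3.034 ] w 0.0043 F [-3.8  2.6 31.9] q [-0.43  0.37  1.98 -0.    0.81 -1.89]
```

Emit:
{"op": "arm_command", "data": {"increments": [[0,0,-0.05,0,0],[0,0,-0.3,0,0],[0,0,-0.6,0,0],[0,0,-1,0,0],[0,0,-1,0,0]]}}

```text
clock: 16.22
tcp_pos: [0.4585, -0.0878, 0.0849]
eef_rot: [3.14, -0.008, 3.034]
ft_force: [2.1, 0.1, 0.8]
width: 0.0009
```

Run:
```python
from h import *
st()
from crop import *; crop('r','scene',(.45,-.085,.08),k=4)
```

```text
t 16.22 tcp [ 0.4585 -0.0878  0.0849] rpy [ 3.1399 -0.0077  3.0342] w 0.0009 F [2.1 0.1 0.8] q [-0.43  0.21  1.86 -0.    1.07 -1.89]
```

Run:
```python
from h import *
s=st(); c=look('p',('wrist',))
for d in bot.trace('spoon_0','wrist'):
        if d['p']<.35: continue
        print(round(d['p'],2),np.round(d['pixel']),*[np.round(v,4) for v in axis(c['wrist'],d['mask'],.004)[:4]])
move([.452,-.0857,-.015],np.pi-.11)
```

```text
t 16.27 tcp [ 0.4572 -0.0873  0.0822] rpy [ 3.139  -0.0103  3.0341] w 0.0005 F [ 0.5  0.1 -0.3] q [-0.43  0.22  1.87 -0.    1.07 -1.89]
0.9 [323. 174.] [ 0.4374 -0.0838] -0.1152 0.114 [ 0.4401 -0.0841]
0.77 [411. 195.] [ 0.4495 -0.0039] 0.0929 0.1343 [ 0.4569 -0.0033]
0.6 [495. 186.] [0.4537 0.0785] -0.0047 0.1346 [0.4597 0.0785]
d [ 0.004 -0.005  0.936] spin 0.003
```

Emit:
{"op": "arm_command", "data": {"increments": [[0.08,-0.01,0.3,0,30],[0.08,-0.01,0.6,0,30],[0.08,-0.01,0.9,0,30],[0.08,-0.01,0.96,0,30],[0.08,-0.01,0.96,0,30]]}}

```text
clock: 16.78
tcp_pos: [0.4411, -0.084, -0.02]
eef_rot: [3.134, -0.025, 3.034]
ft_force: [0.3, -0.0, 0.5]
width: 0.0267
```

Emit:
{"op": "arm_command", "data": {"increments": [[0,0,0.03,0,30],[0,0,0.06,0,30],[0,0,0.08,0,30]]}}

```text
clock: 17.03
tcp_pos: [0.4416, -0.0842, -0.0275]
eef_rot: [3.134, -0.024, 3.034]
ft_force: [-0.3, -0.1, -0.1]
width: 0.0277
```

Emit:
{"op": "arm_command", "data": {"increments": [[0,0,0.04,0,30],[0,0,0.05,0,30]]}}

```text
clock: 17.2
tcp_pos: [0.4421, -0.0843, -0.0322]
eef_rot: [3.135, -0.023, 3.034]
ft_force: [0.2, -0.1, -0.0]
width: 0.0283
```

Emit:
{"op": "arm_command", "data": {"increments": [[0,0,0.02,0,30],[0,0,0.03,0,30],[0,0,0.03,0,30]]}}

```text
clock: 17.45
tcp_pos: [0.4423, -0.0844, -0.0334]
eef_rot: [3.135, -0.022, 3.034]
ft_force: [-5.1, 2.0, 19.6]
width: 0.0276
```

Run:
```python
from h import *
st()
from crop import *; crop('r','scene',(.45,-.085,.03),k=6); crop('r2','wrist',(.45,-.085,.03),k=4)
```

```text
t 17.45 tcp [ 0.4423 -0.0844 -0.0334] rpy [ 3.1354 -0.0217  3.0343] w 0.0276 F [-5.1  2.  19.6] q [-0.44  0.38  2.01 -0.    0.78 -1.9 ]
```

Emit:
{"op": "arm_command", "data": {"increments": [[0,0,-0.02,0,30],[0,0,-0.02,0,30],[0,0,-0.02,0,0],[0,0,-0.02,0,0],[0,0,-0.02,0,0],[0,0,-0.02,0,0],[0,0,-0.02,0,0],[0,0,-0.02,0,0]]}}

```text
clock: 18.22
tcp_pos: [0.4426, -0.0845, -0.0314]
eef_rot: [3.135, -0.021, 3.034]
ft_force: [0.8, 0.1, 3.6]
width: 0.0182
```

Emit:
{"op": "arm_command", "data": {"increments": [[0,0,-0.05,0,0],[0,0,-0.3,0,0],[0,0,-0.6,0,0],[0,0,-1,0,0],[0,0,-1,0,0]]}}

```text
clock: 18.63
tcp_pos: [0.4487, -0.0872, 0.0746]
eef_rot: [3.139, -0.011, 3.034]
ft_force: [1.3, -1.1, 0.9]
width: 0.0184
```

Run:
```python
from h import *
st(); c=look('t',('wrist',))
from crop import *; crop('r','scene',(.45,-.085,.08),k=4)
```

```text
t 18.63 tcp [ 0.4487 -0.0872  0.0746] rpy [ 3.1389 -0.0115  3.0345] w 0.0184 F [ 1.3 -1.1  0.9] q [-0.44  0.21  1.89 -0.    1.05 -1.9 ]
```

Run:
```python
from h import *
B=[.4756,.3114,.0895]
print(xf(B,[(.05,-.02,0),(.065,-.03,0),(.0575,-.02,0)]).round(4))
t=xf(B,[(.05,-.02,.085)])[0]; move(t,1.664)
```

```text
[[0.5272 0.2959 0.    ]
 [0.543  0.2873 0.    ]
 [0.5347 0.2966 0.    ]]
d [-0.398  3.884 -0.138] spin 1.745
```

Emit:
{"op": "arm_command", "data": {"increments": [[-0.1,0.4,-0.2,0.15,0],[-0.1,0.8,-0.2,0.3,0],[-0.1,1,-0.2,0.46,0],[-0.1,1,-0.2,0.6,0],[-0.1,1,-0.2,0.76,0],[-0.1,1,-0.2,0.9,0],[-0.1,1,-0.2,0.9,0]]}}

```text
clock: 19.32
tcp_pos: [0.4652, 0.013, 0.0885]
eef_rot: [-3.131, -0.02, 2.324]
ft_force: [-0.0, 0.5, -1.1]
width: 0.0184
```

Run:
```python
from h import *
B=[.4756,.3114,.0895];st()
t=xf(B,[(.05,-.02,.085)])[0]; move(t,1.664)
```

```text
t 19.32 tcp [0.4652 0.013  0.0885] rpy [-3.1314 -0.0197  2.3237] w 0.0184 F [-0.   0.5 -1.1] q [-0.22  0.21  1.85  0.    1.1  -0.97]
d [1.64  2.388 0.043] spin 0.84
```

Emit:
{"op": "arm_command", "data": {"increments": [[0.3,0.4,0,0.15,0],[0.55,0.8,0,0.3,0],[0.7,1,0,0.46,0],[0.7,1,0,0.6,0],[0.7,1,0,0.76,0],[0.7,1,0,0.84,0],[0.7,1,0,0.84,0]]}}

```text
clock: 19.9
tcp_pos: [0.4892, 0.1327, 0.0874]
eef_rot: [-3.119, -0.009, 1.665]
ft_force: [1.2, 0.6, -0.2]
width: 0.018
```

Run:
```python
from h import *
B=[.4756,.3114,.0895];st()
t=xf(B,[(.05,-.02,.085)])[0]; move(t,1.664)
```

```text
t 19.9 tcp [0.4892 0.1327 0.0874] rpy [-3.1187 -0.0094  1.6653] w 0.018 F [ 1.2  0.6 -0.2] q [ 0.04  0.29  1.75  0.01  1.12 -0.06]
d [1.589 0.533 0.027] spin 0.002
```

Emit:
{"op": "arm_command", "data": {"increments": [[0.4,0.1,0,0,0],[0.8,0.25,0,0,0],[0.8,0.27,0,0,0]]}}

```text
clock: 20.15
tcp_pos: [0.5091, 0.2196, 0.0868]
eef_rot: [-3.119, -0.012, 1.673]
ft_force: [0.2, -0.2, 0.4]
width: 0.018
```

Emit:
{"op": "arm_command", "data": {"increments": [[0.4,0.1,0,0,0],[0.78,0.25,0,0,0],[0.78,0.27,0,0,0],[0.78,0.27,0,0,0]]}}

```text
clock: 20.48
tcp_pos: [0.5279, 0.3012, 0.0859]
eef_rot: [-3.118, -0.012, 1.68]
ft_force: [0.4, -0.8, -0.5]
width: 0.0184
```

Run:
```python
from h import *
B=[.4756,.3114,.0895];st();c=look('u',('wrist',))
t=xf(B,[(.05,-.02,-.005)])[0]; move(t,1.664)
```

```text
t 20.48 tcp [0.5279 0.3012 0.0859] rpy [-3.1182 -0.0122  1.6798] w 0.0184 F [ 0.4 -0.8 -0.5] q [0.32 0.45 1.51 0.02 1.2  0.21]
d [-0.047  0.016  0.909] spin 0.018
```

Emit:
{"op": "arm_command", "data": {"increments": [[-0.04,0.02,0.3,0,0],[-0.04,0.02,0.6,0,0],[-0.04,0.02,0.8,0,0],[-0.04,0.02,0.9,0,0],[-0.04,0.02,0.9,0,0]]}}

```text
clock: 20.95
tcp_pos: [0.5251, 0.2942, -0.0068]
eef_rot: [-3.111, -0.01, 1.678]
ft_force: [-0.7, -0.0, -0.4]
width: 0.0181
```

Run:
```python
from h import *
from crop import *
B=[.4756,.3114,.0895];s=st();print(inv(B,s['tcp_pos']).round(4)); c=look('u',('wrist',));crop('r','scene',(.52,.3,.05),k=4)
```

```text
t 20.95 tcp [ 0.5251  0.2942 -0.0068] rpy [-3.1113 -0.0098  1.6777] w 0.0181 F [-0.7 -0.  -0.4] q [0.31 0.55 1.6  0.02 1.02 0.2 ]
[[ 0.0478 -0.0215 -0.0068]]
```

Emit:
{"op": "arm_command", "data": {"increments": [[0,0.03,0.1,0,0],[0,0.03,0.1,0,0],[0,0.03,0.1,0,34],[0,0.03,0.1,0,34],[0,0.03,0.1,0,34],[0,0.03,0,0,34],[0,0.03,-0.4,0,34],[0,0.03,-0.8,0,34],[0,0.03,-1,0,34]]}}

```text
clock: 21.8
tcp_pos: [0.5356, 0.2961, 0.1019]
eef_rot: [-3.124, -0.013, 1.678]
ft_force: [1.2, 0.9, 0.7]
width: 0.0314
```

Run:
```python
from h import *
from crop import *
s=st(); c=look('u',('wrist','top'));crop('r','scene',(.52,.3,.05),k=4)
for cam in c:
  for d in bot.trace('spoon_0',cam):
        if d['p']<.35: continue
        print(cam,round(d['p'],2),np.round(d['pixel']),*[np.round(v,4) for v in axis(c[cam],d['mask'],.004)[:4]])
move([.4495,-.005,.05],np.pi+.095)
```

```text
t 21.8 tcp [0.5356 0.2961 0.1019] rpy [-3.1238 -0.0126  1.678 ] w 0.0314 F [1.2 0.9 0.7] q [0.31 0.44 1.48 0.02 1.23 0.2 ]
wrist 0.66 [319. 211.] [0.5327 0.2903] 1.6723 0.136 [0.5335 0.2825]
wrist 0.41 [238. 131.] [0.4493 0.3362] 0.1823 0.2943 [0.4497 0.3362]
top 0.66 [205. 192.] [0.5361 0.2755] 1.6737 0.0952 [0.5372 0.2641]
top 0.6 [266. 217.] [0.4545 0.0766] -0.0025 0.1322 [0.4642 0.0766]
top 0.47 [300. 220.] [ 0.4518 -0.0054] 0.0816 0.1282 [ 0.4621 -0.0045]
d [-2.899 -1.137  0.458] spin -1.985
```

Run:
```python
from h import *
move([.449,.0787,.07],0.0)
```

```text
d [-2.064 -1.058  0.265] spin 2.136
```

Emit:
{"op": "arm_command", "data": {"increments": [[-0.4,-0.2,0,0.15,34],[-0.8,-0.4,0,0.3,34],[-1,-0.5,0,0.46,34],[-1,-0.5,0,0.6,34],[-1,-0.5,0,0.76,34],[-1,-0.5,0,0.9,34],[-1,-0.5,0,1,34]]}}

```text
clock: 22.63
tcp_pos: [0.4922, 0.1897, 0.0946]
eef_rot: [-3.114, 0.013, 0.886]
ft_force: [-0.3, -0.6, 0.2]
width: 0.0317
```

Run:
```python
from h import *
st(); move([.449,.0787,.07],0.0)
```

```text
t 22.63 tcp [0.4922 0.1897 0.0946] rpy [-3.1136  0.0128  0.8864] w 0.0317 F [-0.3 -0.6  0.2] q [0.15 0.32 1.69 0.01 1.16 0.83]
d [-1.13   0.374  0.25 ] spin 1.129
```

Emit:
{"op": "arm_command", "data": {"increments": [[-0.4,0.15,0,0.15,34],[-0.8,0.3,0,0.3,34],[-1,0.37,0.2,0.46,34],[-1,0.37,0.2,0.6,34],[-1,0.37,0.2,0.76,34],[-1,0.37,0.2,0.9,34],[-1,0.37,0.2,1,34]]}}

```text
clock: 23.22
tcp_pos: [0.4554, 0.0888, 0.0732]
eef_rot: [-3.13, 0.033, 0.095]
ft_force: [-0.0, 0.8, 0.7]
width: 0.0317
```

Run:
```python
from h import *
st(); move([.449,.0787,-.02],0.0)
```

```text
t 23.22 tcp [0.4554 0.0888 0.0732] rpy [-3.1304  0.0327  0.0946] w 0.0317 F [-0.   0.8  0.7] q [-0.05  0.24  1.86  0.01  1.07  1.42]
d [-0.042  0.105  0.933] spin 0.121
```

Emit:
{"op": "arm_command", "data": {"increments": [[-0.04,0.1,0.3,0.12,34],[-0.04,0.1,0.6,0.12,34],[-0.04,0.1,0.8,0.12,34],[-0.04,0.1,0.8,0.12,34]]}}

```text
clock: 23.55
tcp_pos: [0.4442, 0.0793, -0.0113]
eef_rot: [-3.133, 0.045, -0.0]
ft_force: [-0.2, 0.6, -0.1]
width: 0.0312
```

Run:
```python
from h import *
st(); move([.449,.0787,-.031],0.0); look('v',('wrist',))
```

```text
t 23.55 tcp [ 0.4442  0.0793 -0.0113] rpy [-3.1327  0.0446 -0.    ] w 0.0312 F [-0.2  0.6 -0.1] q [-0.08  0.35  1.97  0.01  0.87  1.49]
d [0.056 0.008 0.195] spin -0.0
```

Emit:
{"op": "arm_command", "data": {"increments": [[0.06,0,0.1,0,34],[0.06,0,0.17,0,34],[0.06,0,0.19,0,34],[0.06,0,0.19,0,0],[0.06,0,0.19,0,0],[0.06,0,0.19,0,0],[0.06,0,0.19,0,0],[0.06,0,0.19,0,0]]}}

```text
clock: 24.27
tcp_pos: [0.4516, 0.0796, -0.0264]
eef_rot: [-3.133, 0.04, 0.0]
ft_force: [-5.2, 0.6, 19.5]
width: 0.0144
```

Emit:
{"op": "arm_command", "data": {"increments": [[0,0,-0.05,0,0],[0,0,-0.3,0,0],[0,0,-0.6,0,0],[0,0,-1,0,0],[0,0,-1,0,0]]}}

```text
clock: 24.68
tcp_pos: [0.461, 0.0785, 0.0804]
eef_rot: [-3.134, 0.027, 0.001]
ft_force: [1.5, -0.1, 0.1]
width: 0.0004
```

Run:
```python
from h import *
st(); look('v',('wrist',)); B=[.4756,.3114,.0895];t=xf(B,[(.063,-.03,.085)])[0]; move(t,1.664)
```

```text
t 24.68 tcp [0.461  0.0785 0.0804] rpy [-3.1338e+00  2.7500e-02  7.0000e-04] w 0.0004 F [ 1.5 -0.1  0.1] q [-0.08  0.23  1.85  0.01  1.09  1.49]
d [ 0.815 -2.087 -0.081] spin -2.118
```

Run:
```python
from h import *
c=look('v',('wrist','top'))
for cam in c:
  for d in bot.trace('spoon_0',cam):
        if d['p']<.35: continue
        print(cam,round(d['p'],2),np.round(d['pixel']),*[np.round(v,4) for v in axis(c[cam],d['mask'],.004)[:4]])
```

```text
wrist 0.8 [102. 108.] [0.5329 0.2943] 1.6726 0.1258 [0.5343 0.2809]
wrist 0.74 [320. 160.] [0.4707 0.0779] -0.0034 0.0988 [0.4855 0.0779]
wrist 0.59 [412. 168.] [ 0.4532 -0.0057] 0.0881 0.1244 [ 0.4686 -0.0043]
wrist 0.55 [100. 166.] [0.4756 0.2789] -0.1553 0.2632 [0.482  0.2779]
top 0.64 [181. 192.] [0.5326 0.3175] 1.6994 0.0761 [0.532  0.3219]
top 0.64 [420. 246.] [ 0.4522 -0.3246] 1.6609 0.2354 [ 0.4521 -0.3233]
top 0.62 [419. 209.] [ 0.4676 -0.3234] 1.6712 0.2794 [ 0.4676 -0.3235]
top 0.56 [299. 248.] [ 0.4416 -0.0081] 0.0191 0.1124 [ 0.4193 -0.0085]
```

Emit:
{"op": "arm_command", "data": {"increments": [[-0.08,0,0.3,0,34],[-0.08,0,0.6,0,34],[-0.08,0,0.9,0,34],[-0.08,0,1,0,34],[-0.08,0,1,0,34]]}}

```text
clock: 25.35
tcp_pos: [0.4378, 0.08, -0.0308]
eef_rot: [-3.132, 0.052, 0.0]
ft_force: [-0.1, 0.1, 0.0]
width: 0.0288
```

Run:
```python
from h import *
st(); move([.449,.0787,-.034],0.0)
```

```text
t 25.35 tcp [ 0.4378  0.08   -0.0308] rpy [-3.1321e+00  5.1800e-02  3.0000e-04] w 0.0288 F [-0.1  0.1  0. ] q [-0.08  0.38  1.99  0.01  0.82  1.49]
d [0.114 0.013 0.026] spin 0.0
```

Emit:
{"op": "arm_command", "data": {"increments": [[0.1,0,0,0,30],[0.1,0,0,0,30],[0.1,0,0.03,0,30],[0.1,0,0.03,0,30]]}}

```text
clock: 25.68
tcp_pos: [0.4497, 0.0798, -0.033]
eef_rot: [-3.132, 0.048, 0.0]
ft_force: [0.1, -0.2, 4.2]
width: 0.0274
```

Emit:
{"op": "arm_command", "data": {"increments": [[0,0,0.01,0,0],[0,0,0.01,0,0],[0,0,0.01,0,0],[0,0,0.01,0,0],[0,0,0.01,0,0],[0,0,0.01,0,0]]}}

```text
clock: 26.18
tcp_pos: [0.4512, 0.0795, -0.0331]
eef_rot: [-3.133, 0.045, 0.0]
ft_force: [1.1, -0.4, 7.5]
width: 0.0184
```

Emit:
{"op": "arm_command", "data": {"increments": [[0,0,-0.05,0,0],[0,0,-0.3,0,0],[0,0,-0.6,0,0],[0,0,-0.9,0,0],[0,0,-0.9,0,0]]}}

```text
clock: 26.6
tcp_pos: [0.4592, 0.0787, 0.062]
eef_rot: [-3.133, 0.036, 0.001]
ft_force: [1.4, -0.1, 0.1]
width: 0.0184
```

Run:
```python
from h import *
st(); look('v',('wrist',)); B=[.4756,.3114,.0895];t=xf(B,[(.063,-.03,.085)])[0]; move(t,1.664)
```

```text
t 26.6 tcp [0.4592 0.0787 0.062 ] rpy [-3.1333e+00  3.5800e-02  6.0000e-04] w 0.0184 F [ 1.4 -0.1  0.1] q [-0.08  0.26  1.87  0.01  1.05  1.49]
d [ 0.823 -2.086 -0.266] spin -2.118
```

Emit:
{"op": "arm_command", "data": {"increments": [[0.1,-0.4,-0.3,-0.15,0],[0.2,-0.8,-0.3,-0.3,0],[0.3,-1,-0.3,-0.46,0],[0.3,-1,-0.3,-0.6,0],[0.3,-1,-0.3,-0.76,0],[0.3,-1,-0.3,-0.9,0],[0.3,-1,-0.3,-1,0]]}}

```text
clock: 27.23
tcp_pos: [0.4876, 0.1789, 0.088]
eef_rot: [-3.106, 0.023, 0.793]
ft_force: [0.6, -0.2, -0.2]
width: 0.0186
```

Run:
```python
from h import *
st(); B=[.4756,.3114,.0895];t=xf(B,[(.062,-.03,.09)])[0]; move(t,1.664)
```

```text
t 27.23 tcp [0.4876 0.1789 0.088 ] rpy [-3.1064  0.0232  0.7927] w 0.0186 F [ 0.6 -0.2 -0.2] q [0.13 0.32 1.71 0.01 1.16 0.9 ]
d [ 1.138 -0.388 -0.033] spin -1.109
```

Emit:
{"op": "arm_command", "data": {"increments": [[0.3,-0.1,0,-0.15,0],[0.6,-0.2,0,-0.3,0],[0.9,-0.3,0,-0.46,0],[1,-0.39,0,-0.6,0],[1,-0.39,0,-0.76,0],[1,-0.39,0,-0.9,0],[1,-0.39,0,-1,0]]}}

```text
clock: 27.82
tcp_pos: [0.5287, 0.2777, 0.0851]
eef_rot: [-3.097, -0.008, 1.584]
ft_force: [-0.3, 0.2, -0.1]
width: 0.0186
```

Run:
```python
from h import *
st(); B=[.4756,.3114,.0895];t=xf(B,[(.062,-.03,-.005)])[0]; move(t,1.664)
```

```text
t 27.82 tcp [0.5287 0.2777 0.0851] rpy [-3.097  -0.0079  1.5841] w 0.0186 F [-0.3  0.2 -0.1] q [0.28 0.45 1.52 0.02 1.22 0.26]
d [0.085 0.155 0.896] spin -0.102
```

Emit:
{"op": "arm_command", "data": {"increments": [[0.09,0.15,0,-0.1,0],[0.09,0.15,0.2,-0.1,0],[0.09,0.15,0.5,-0.1,0],[0.09,0.15,0.8,-0.1,0],[0.09,0.15,0.9,-0.1,0],[0.09,0.15,0.9,-0.1,0]]}}

```text
clock: 28.32
tcp_pos: [0.5357, 0.2865, -0.0095]
eef_rot: [-3.089, -0.01, 1.662]
ft_force: [0.2, -0.2, -0.1]
width: 0.0187
```

Run:
```python
from h import *
from crop import *
s=st(); B=[.4756,.3114,.0895];print(inv(B,s['tcp_pos']).round(4)); look('v',('wrist',)); crop('r','scene',(.52,.3,.05),k=4)
```

```text
t 28.32 tcp [ 0.5357  0.2865 -0.0095] rpy [-3.0892 -0.0096  1.6625] w 0.0187 F [ 0.2 -0.2 -0.1] q [0.29 0.57 1.57 0.02 1.05 0.19]
[[ 0.0576 -0.0302 -0.0095]]
```

Emit:
{"op": "arm_command", "data": {"increments": [[0,0.07,0,0,0],[0,0.07,0,0,0],[0,0.07,0,0,28],[0,0.07,0,0,28],[0,0.07,0,0,28],[0,0.07,-0.2,0,28],[0,0.07,-0.5,0,28],[0,0.07,-0.9,0,28],[0,0.07,-1,0,28]]}}

```text
clock: 29.17
tcp_pos: [0.5561, 0.2888, 0.1023]
eef_rot: [-3.11, -0.014, 1.663]
ft_force: [1.4, 1.0, 0.9]
width: 0.0257
```

Run:
```python
from h import *
from crop import *
s=st(); c=look('v',('wrist','top'));crop('r','scene',(.52,.3,.05),k=5)
for cam in c:
  for d in bot.trace('spoon_0',cam):
        if d['p']<.35: continue
        print(cam,round(d['p'],2),np.round(d['pixel']),*[np.round(v,4) for v in axis(c[cam],d['mask'],.004)[:4]])
move([.447,-.0052,.05],.09)
```

```text
t 29.17 tcp [0.5561 0.2888 0.1023] rpy [-3.11   -0.0137  1.6626] w 0.0257 F [1.4 1.  0.9] q [0.29 0.47 1.43 0.02 1.27 0.19]
wrist 0.9 [315. 158.] [0.551  0.2884] 1.753 0.1333 [0.5479 0.3053]
wrist 0.67 [303. 206.] [0.5331 0.2899] 1.696 0.1375 [0.5343 0.2805]
top 0.67 [205. 189.] [0.5388 0.269 ] 1.6501 0.087 [0.5396 0.259 ]
top 0.52 [299. 223.] [ 0.4531 -0.0048] 0.0865 0.1309 [ 0.4655 -0.0037]
top 0.48 [206. 181.] [0.5574 0.2762] 1.6854 0.1062 [0.5586 0.2658]
d [-2.822 -1.277  0.461] spin 2.002
```

Emit:
{"op": "arm_command", "data": {"increments": [[-0.4,-0.2,0,0.15,34],[-0.8,-0.4,0,0.3,34],[-1,-0.5,0,0.46,34],[-1,-0.5,0,0.6,34],[-1,-0.5,0,0.76,34],[-1,-0.5,0,0.9,34],[-1,-0.5,0,1,34]]}}

```text
clock: 30.0
tcp_pos: [0.5085, 0.1825, 0.0926]
eef_rot: [-3.099, 0.027, 0.871]
ft_force: [-0.4, -0.4, -0.2]
width: 0.0316
```

Run:
```python
from h import *
st(); move([.447,-.0052,.07],.088)
```

```text
t 30.0 tcp [0.5085 0.1825 0.0926] rpy [-3.0992  0.0274  0.8713] w 0.0316 F [-0.4 -0.4 -0.2] q [0.13 0.35 1.64 0.01 1.19 0.82]
d [-1.825  0.749  0.244] spin 0.997
```

Emit:
{"op": "arm_command", "data": {"increments": [[-0.4,0.15,0,0.15,34],[-0.8,0.3,0,0.3,34],[-1,0.4,0,0.46,34],[-1,0.4,0,0.6,34],[-1,0.4,0,0.76,34],[-1,0.4,0,0.9,34],[-1,0.4,0,1,34]]}}

```text
clock: 30.58
tcp_pos: [0.4732, 0.0799, 0.0919]
eef_rot: [-3.131, 0.053, 0.079]
ft_force: [-0.4, -0.3, 0.1]
width: 0.0314
```

Run:
```python
from h import *
st(); move([.447,-.0052,.07],.088); c=look('w',('wrist',))
for d in bot.trace('spoon_0','wrist'):
        if d['p']<.35: continue
        print(round(d['p'],2),np.round(d['pixel']),*[np.round(v,4) for v in axis(c['wrist'],d['mask'],.004)[:4]])
```

```text
t 30.58 tcp [0.4732 0.0799 0.0919] rpy [-3.1308  0.0529  0.0792] w 0.0314 F [-0.4 -0.3  0.1] q [-0.07  0.26  1.78  0.    1.15  1.42]
d [-0.317  0.83   0.227] spin -0.011
0.97 [411. 181.] [ 0.4572 -0.0054] 0.0887 0.1171 [ 0.4718 -0.0041]
0.64 [49. 84.] [0.5508 0.2973] 1.7552 0.134 [0.5489 0.3075]
```

Emit:
{"op": "arm_command", "data": {"increments": [[-0.15,0.4,0,0,34],[-0.25,0.8,0,0,34],[-0.25,0.83,-0.35,0,34],[-0.25,0.83,-0.75,0,34]]}}

```text
clock: 31.02
tcp_pos: [0.4558, -0.0067, 0.1645]
eef_rot: [-3.128, 0.062, 0.084]
ft_force: [1.2, 0.2, 0.2]
width: 0.0322
```

Run:
```python
from h import *
st(); move([.447,-.0052,.0],.088)
```

```text
t 31.02 tcp [ 0.4558 -0.0067  0.1645] rpy [-3.1277  0.0622  0.0842] w 0.0322 F [1.2 0.2 0.2] q [-0.25  0.15  1.73 -0.01  1.33  1.24]
d [0.015 0.    1.648] spin -0.005
```

Emit:
{"op": "arm_command", "data": {"increments": [[0.5,0,0,0,34],[1,0,0,0,34]]}}

```text
clock: 31.18
tcp_pos: [0.5441, -0.0003, 0.1631]
eef_rot: [-3.13, 0.055, 0.085]
ft_force: [0.2, -1.3, 0.1]
width: 0.0317
```

Emit:
{"op": "arm_command", "data": {"increments": [[0,0,0,0,34],[0,0,0,0,34],[0,0,0,0,34]]}}

```text
clock: 31.43
tcp_pos: [0.5428, 0.0, 0.1615]
eef_rot: [-3.129, 0.059, 0.087]
ft_force: [-0.2, -0.4, 0.5]
width: 0.0316
```

Emit:
{"op": "arm_command", "data": {"increments": [[-0.1,0,0.1,0,34],[-0.2,0,0.2,0,34],[-0.3,0,0.3,0,34],[-0.4,0,0.4,0,34],[-0.5,0,0.5,0,34],[-0.6,0,0.6,0,34],[-0.7,0,0.7,0,34],[-0.7,0,0.7,0,34],[-0.7,0,0.7,0,34]]}}

```text
clock: 32.18
tcp_pos: [0.4674, -0.0053, 0.0958]
eef_rot: [-3.129, 0.06, 0.088]
ft_force: [-0.1, 0.1, -0.5]
width: 0.0314
```

Emit:
{"op": "arm_command", "data": {"increments": [[-0.03,0,0.15,0,34],[-0.06,0,0.3,0,34],[-0.09,0,0.45,0,34],[-0.12,0,0.6,0,34],[-0.15,0,0.75,0,34],[-0.15,0,0.9,0,34],[-0.15,0,1,0,34],[-0.15,0,1,0,34],[-0.15,0,1,0,34]]}}

```text
clock: 32.93
tcp_pos: [0.4469, -0.0058, -0.0027]
eef_rot: [-3.129, 0.059, 0.088]
ft_force: [0.3, 0.4, -0.4]
width: 0.0318
```

Run:
```python
from h import *
st(); move([.447,-.0052,-.034],.088); look('w',('wrist',))
```

```text
t 32.93 tcp [ 0.4469 -0.0058 -0.0027] rpy [-3.1285  0.0594  0.0883] w 0.0318 F [ 0.3  0.4 -0.4] q [-0.26  0.34  1.95 -0.01  0.9   1.23]
d [ 0.02  -0.002  0.312] spin 0.0
```

Emit:
{"op": "arm_command", "data": {"increments": [[0.02,0,0.1,0,30],[0.02,0,0.2,0,30],[0.02,0,0.28,0,30],[0.02,0,0.31,0,30],[0.02,0,0.31,0,30],[0.02,0,0.31,0,30]]}}

```text
clock: 33.48
tcp_pos: [0.4479, -0.0056, -0.0329]
eef_rot: [-3.129, 0.058, 0.088]
ft_force: [-1.1, 0.5, 4.6]
width: 0.028
```

Emit:
{"op": "arm_command", "data": {"increments": [[0,0,0.01,0,0],[0,0,0.01,0,0],[0,0,0.01,0,0],[0,0,0.01,0,0],[0,0,0.01,0,0],[0,0,0.01,0,0]]}}

```text
clock: 33.98
tcp_pos: [0.449, -0.0068, -0.033]
eef_rot: [-3.131, 0.056, 0.089]
ft_force: [-1.2, -3.0, 6.0]
width: 0.0188
```

Emit:
{"op": "arm_command", "data": {"increments": [[0,0,-0.1,0,0],[0,0,-0.5,0,0],[0,0,-0.9,0,0],[0,0,-1,0,0]]}}

```text
clock: 34.32
tcp_pos: [0.4585, -0.0082, 0.0718]
eef_rot: [-3.134, 0.048, 0.089]
ft_force: [0.5, -0.2, -0.5]
width: 0.0188
```

Emit:
{"op": "arm_command", "data": {"increments": [[0.1,-0.4,-0.3,-0.15,0],[0.15,-0.8,-0.3,-0.3,0],[0.15,-1,-0.3,-0.46,0],[0.15,-1,-0.3,-0.6,0],[0.15,-1,-0.3,-0.76,0],[0.15,-1,-0.3,-0.9,0],[0.15,-1,-0.3,-1,0]]}}

```text
clock: 34.9
tcp_pos: [0.466, 0.0931, 0.1019]
eef_rot: [-3.102, 0.028, 0.881]
ft_force: [0.0, -0.5, -0.1]
width: 0.0192
```

Run:
```python
from h import *
from crop import *
st(); crop('r','scene',(.47,.1,.1),k=4); B=[.4756,.3114,.0895];t=xf(B,[(.052,-.03,.1)])[0]; move(t,1.664)
```

```text
t 34.9 tcp [0.466  0.0931 0.1019] rpy [-3.1024  0.0281  0.8813] w 0.0192 F [ 0.  -0.5 -0.1] q [-0.04  0.23  1.79  0.    1.17  0.65]
d [ 1.9   -0.731 -0.006] spin -0.993
```

Emit:
{"op": "arm_command", "data": {"increments": [[0.4,-0.15,0,-0.15,0],[0.8,-0.3,0,-0.3,0],[1,-0.4,0,-0.46,0],[1,-0.4,0,-0.6,0],[1,-0.4,0,-0.76,0],[1,-0.4,0,-0.9,0],[1,-0.4,0,-0.99,0]]}}

```text
clock: 35.53
tcp_pos: [0.4984, 0.196, 0.1004]
eef_rot: [-3.094, -0.008, 1.665]
ft_force: [-0.7, -0.8, -0.1]
width: 0.0192
```

Run:
```python
from h import *
st(); B=[.4756,.3114,.0895];t=xf(B,[(.049,-.03,.09)])[0]; move(t,1.664)
```

```text
t 35.53 tcp [0.4984 0.196  0.1004] rpy [-3.0935 -0.0077  1.6651] w 0.0192 F [-0.7 -0.8 -0.1] q [0.16 0.34 1.65 0.01 1.21 0.06]
d [0.868 0.375 0.092] spin 0.001
```

Emit:
{"op": "arm_command", "data": {"increments": [[0.3,0.15,0,0,0],[0.6,0.3,0,0,0],[0.87,0.37,0,0,0],[0.87,0.37,0.2,0,0],[0.87,0.37,0.4,0,0],[0.87,0.37,0.6,0,0],[0.87,0.37,0.8,0,0],[0.87,0.37,0.9,0,0],[0.87,0.37,0.95,0,0],[0.87,0.37,0.95,0,0]]}}

```text
clock: 36.37
tcp_pos: [0.5217, 0.2861, 0.0034]
eef_rot: [-3.091, -0.007, 1.664]
ft_force: [0.5, 0.4, -0.5]
width: 0.0187
```

Run:
```python
from h import *
from crop import *
s=st(); B=[.4756,.3114,.0895];print(inv(B,s['tcp_pos']).round(4)); look('v',('wrist',)); crop('r','scene',(.52,.3,.05),k=4)
```

```text
t 36.37 tcp [0.5217 0.2861 0.0034] rpy [-3.0915 -0.0072  1.6642] w 0.0187 F [ 0.5  0.4 -0.5] q [0.3  0.54 1.59 0.02 1.06 0.2 ]
[[ 0.0437 -0.0294  0.0034]]
```

Emit:
{"op": "arm_command", "data": {"increments": [[0,0,0.05,0,0],[0,0,0.08,0,0],[0,0,0.08,0,26],[0,0,0.08,0,26],[0,0,0.08,0,26],[0,0.02,-0.2,0,26],[0,0.02,-0.6,0,26],[0,0.02,-1,0,26]]}}

```text
clock: 37.13
tcp_pos: [0.5288, 0.2859, 0.1052]
eef_rot: [-3.092, -0.007, 1.664]
ft_force: [1.6, 0.6, 0.9]
width: 0.0244
```

Run:
```python
from h import *
from crop import *
s=st(); c=look('v',('wrist','top'));crop('r','scene',(.52,.3,.05),k=5)
for n in ('spoon_0','fork_0','peeler'):
 for cam in c:
  for d in bot.trace(n,cam):
        if d['p']<.35: continue
        print(n,cam,round(d['p'],2),np.round(d['pixel']),*[np.round(v,4) for v in axis(c[cam],d['mask'],.008)[:4]])
```

```text
t 37.13 tcp [0.5288 0.2859 0.1052] rpy [-3.0916 -0.0073  1.6644] w 0.0244 F [1.6 0.6 0.9] q [0.3  0.44 1.47 0.02 1.28 0.2 ]
spoon_0 wrist 0.96 [328. 206.] [0.5327 0.2914] 1.6789 0.1341 [0.534  0.2798]
spoon_0 wrist 0.94 [294. 152.] [0.4986 0.2916] 1.6035 0.1188 [0.498  0.3079]
spoon_0 wrist 0.64 [347. 152.] [0.5505 0.3   ] 1.7681 0.1118 [0.5477 0.3139]
spoon_0 top 0.76 [203. 193.] [0.5353 0.2824] 1.6607 0.1058 [0.5366 0.2683]
spoon_0 top 0.45 [201. 182.] [0.558  0.2671] 1.6857 0.0842 [0.5582 0.2654]
fork_0 top 0.57 [448. 218.] [ 0.5068 -0.3552] 1.0077 0.3586 [ 0.5006 -0.365 ]
fork_0 top 0.55 [340. 155.] [ 0.6526 -0.0849] -0.1513 0.189 [ 0.6593 -0.0859]
peeler wrist 0.61 [353. 354.] [0.5814 0.0939] 1.747 0.0212 [0.5816 0.0926]
peeler top 0.75 [276. 159.] [0.6601 0.0808] -0.1276 0.1635 [0.6455 0.0826]
peeler top 0.58 [400. 258.] [ 0.4133 -0.2817] 1.6299 0.2391 [ 0.4133 -0.2819]
```

```bash
python3 - <<'E'
from h import *
B=[.4756,.3114,.0895]
c=bot.read_camera('wrist'); im=cv2.resize(c['pixels'][:,:,::-1],None,fx=4,fy=4,interpolation=cv2.INTER_CUBIC).copy()
def L(P,col=(0,0,255)): cv2.polylines(im,[np.round((proj(c,xf(B,np.array(P)))+.5)*4).astype(int)],False,col,1)
for z,col in ((.048,(0,0,255)),(.004,(255,0,0))):
    L([(.012,-.05,z),(.012,.111,z)],col);L([(.017,-.05,z),(.017,.111,z)],col);L([(.017,.06,z),(.098,.06,z)],col);L([(.098,-.05,z),(.098,.06,z)],col)
L([(.108,-.05,.05),(.108,.119,.05),(-.08,.119,.05)],(0,255,0)); L([(.102,-.04,.062),(.102,.04,.062)],(0,255,0))
L([(-.082,-.05,.07),(-.082,.119,.07)],(0,255,0))
cv2.imwrite('pics/x.png',im[0:1000,800:1600][::1])
im=cv2.imread('pics/x.png'); cv2.imwrite('pics/x.png',im[0:600] if 0 else cv2.resize(im,(640,800))[:600])
E
cat >> h.py <<'E'
from scipy.spatial.transform import Rotation as Ro
BX=[.4756,.3114,.0895]
def tip(s=None):
    s=s or bot.read_state(); R=Ro.from_euler('xyz',s['eef_rot']).as_matrix(); return s['tcp_pos']-.0335*R[:,2]
def movetip(t,yaw):
    s=bot.read_state(); p=tip(s); d=np.array(t)-p
    R=Ro.from_euler('xyz',s['eef_rot']).as_matrix(); dl=R.T@d*10
    dy=-(yaw-s['eef_rot'][2]); dy=(dy+np.pi)%(2*np.pi)-np.pi
    print('tip',p.round(4),'box',inv(BX,p)[0].round(4),'-> d',dl.round(3),'spin',round(dy/(np.pi/4),3))
E
python3 - <<'E'
from h import *
st(); movetip(xf(BX,[(.036,.01,.04)])[0],1.66)
E
```

```text
t 37.63 tcp [0.5289 0.286  0.1034] rpy [-3.0919 -0.0074  1.6644] w 0.0239 F [-0.4 -0.1 -0.8] q [0.3  0.44 1.48 0.02 1.27 0.2 ]
tip [0.5306 0.2859 0.1369] box [ 0.0525 -0.0303  0.1369] -> d [ 0.396 -0.115  0.978] spin 0.006
```

Emit:
{"op": "arm_command", "data": {"increments": [[0.2,-0.1,0.1,0,0],[0.4,-0.11,0.25,0,0],[0.4,-0.11,0.4,0,0],[0.4,-0.11,0.55,0,0],[0.4,-0.11,0.7,0,0],[0.4,-0.11,0.85,0,0],[0.4,-0.11,0.97,0,0],[0.4,-0.11,0.97,0,0],[0.4,-0.11,0.97,0,0]]}}

```text
clock: 38.38
tcp_pos: [0.5086, 0.3248, 0.0064]
eef_rot: [-3.09, -0.007, 1.664]
ft_force: [0.8, -0.0, 0.1]
width: 0.0004
```

Run:
```python
from h import *
st(); movetip(xf(BX,[(.036,.01,.02)])[0],1.66); look('v',('wrist',))
```

```text
t 38.38 tcp [0.5086 0.3248 0.0064] rpy [-3.0896 -0.0067  1.6644] w 0.0004 F [ 0.8 -0.   0.1] q [0.37 0.55 1.57 0.02 1.08 0.26]
tip [0.5104 0.3247 0.0398] box [0.0358 0.0102 0.0398] -> d [-0.003  0.012  0.198] spin 0.006
```

Emit:
{"op": "arm_command", "data": {"increments": [[0,0,0.06,0,0],[0,0,0.12,0,0],[0,0,0.16,0,0],[0,0,0.19,0,0],[0,0,0.19,0,0]]}}

```text
clock: 38.85
tcp_pos: [0.5079, 0.3249, -0.0124]
eef_rot: [-3.09, -0.007, 1.664]
ft_force: [-0.3, -0.2, -1.2]
width: 0.0002
```

Emit:
{"op": "arm_command", "data": {"increments": [[0,0,0.03,0,0],[0,0,0.06,0,0],[0,0,0.06,0,0]]}}

```text
clock: 39.1
tcp_pos: [0.5088, 0.3253, -0.0181]
eef_rot: [-3.093, -0.007, 1.664]
ft_force: [2.1, 0.5, 1.6]
width: 0.0002
```

Run:
```python
from h import *
st(); movetip(xf(BX,[(.036,.01,.02)])[0],1.66); look('v',('wrist',))
```

```text
t 39.1 tcp [ 0.5088  0.3253 -0.0181] rpy [-3.0926 -0.0075  1.6643] w 0.0002 F [2.1 0.5 1.6] q [0.37 0.58 1.59 0.02 1.02 0.26]
tip [0.5104 0.3252 0.0154] box [0.0359 0.0106 0.0154] -> d [-0.006 -0.001 -0.046] spin 0.005
```

Emit:
{"op": "arm_command", "data": {"increments": [[0,0,-0.3,0,0],[0,0,-0.6,0,0],[0,-0.1,-0.6,0.16,0],[0,-0.1,-0.6,0.32,0],[0,-0.1,-0.6,0.48,0],[0,-0.1,-0.6,0.64,0],[0,-0.1,-0.6,0.8,0],[0,-0.1,-0.6,0.96,0],[0,-0.1,-0.6,1,0]]}}

```text
clock: 39.9
tcp_pos: [0.5013, 0.324, 0.0422]
eef_rot: [-3.101, 0.03, 0.873]
ft_force: [-0.0, 0.5, 0.4]
width: 0.0003
```

Emit:
{"op": "arm_command", "data": {"increments": [[0,0,0,0.16,0],[0,0,0,0.32,0],[0,0,0,0.48,0],[0,0,0,0.64,0],[0,0,0,0.8,0],[0,0,0,0.96,0],[0,0,0,1,0],[0,0,0,1,0]]}}

```text
clock: 40.57
tcp_pos: [0.5009, 0.3238, 0.0419]
eef_rot: [-3.135, 0.051, 0.086]
ft_force: [0.2, -0.3, 0.1]
width: 0.0005
```

Run:
```python
from h import *
st(); movetip(xf(BX,[(.026,-.0,.03)])[0],.09); c=look('v',('wrist',))
for d in bot.trace('spoon_0','wrist'):
        if d['p']<.35: continue
        a=axis(c['wrist'],d['mask'],.01); print(round(d['p'],2),np.round(d['pixel']),inv(BX,[[*a[0],0]]).round(4),round(a[1]-BX[2],3),round(a[2],4))
```

```text
t 40.57 tcp [0.5009 0.3238 0.0419] rpy [-3.135   0.0508  0.0859] w 0.0005 F [ 0.2 -0.3  0.1] q [0.37 0.49 1.56 0.02 1.14 1.85]
tip [0.5026 0.3237 0.0754] box [0.028  0.0099 0.0754] -> d [0.003 0.102 0.454] spin -0.005
0.94 [408. 171.] [[ 0.0547 -0.0255  0.    ]] 1.586 0.1342
0.89 [334. 149.] [[ 0.0741 -0.0291  0.    ]] 1.668 0.1323
0.83 [337. 212.] [[ 0.0233 -0.0291  0.    ]] 1.584 0.1337
```

Emit:
{"op": "arm_command", "data": {"increments": [[-0.03,-0.1,0.1,0,0],[-0.03,-0.1,0.25,0,0],[-0.03,-0.1,0.4,0,0],[-0.03,-0.1,0.5,0,0],[-0.03,-0.1,0.55,0,0],[-0.03,-0.1,0.55,0,0]]}}

```text
clock: 41.17
tcp_pos: [0.4958, 0.3344, -0.0138]
eef_rot: [-3.134, 0.048, 0.09]
ft_force: [4.8, 0.7, -4.6]
width: 0.0005
```

Run:
```python
from h import *
st(); movetip(xf(BX,[(.0255,.02,.012)])[0],.09)
```

```text
t 41.17 tcp [ 0.4958  0.3344 -0.0138] rpy [-3.1341  0.0477  0.0899] w 0.0005 F [ 4.8  0.7 -4.6] q [0.39 0.56 1.6  0.03 1.02 1.86]
tip [0.4975 0.3343 0.0197] box [0.0238 0.0209 0.0197] -> d [0.02  0.01  0.076] spin -0.0
```

Emit:
{"op": "arm_command", "data": {"increments": [[0.04,0,0,0,0],[0.04,0,0,0,0],[0.03,0,0.05,0,0],[0.03,0,0.1,0,0],[0.03,0,0.1,0,0]]}}

```text
clock: 41.58
tcp_pos: [0.4987, 0.3352, -0.0202]
eef_rot: [-3.134, 0.046, 0.091]
ft_force: [-6.7, -3.4, 27.6]
width: 0.0003
```

Run:
```python
from h import *
st(); movetip(xf(BX,[(.0255,.02,.012)])[0],.09); look('v',('wrist',))
```

```text
t 41.58 tcp [ 0.4987  0.3352 -0.0202] rpy [-3.1336  0.046   0.0907] w 0.0003 F [-6.7 -3.4 27.6] q [0.39 0.57 1.6  0.03 1.01 1.86]
tip [0.5002 0.3351 0.0133] box [0.0266 0.0214 0.0133] -> d [-0.011  0.014  0.013] spin 0.001
```

Emit:
{"op": "arm_command", "data": {"increments": [[0.03,0,-0.02,0,0],[0.06,0,-0.02,0,0],[0.06,0,-0.2,0,0],[0.06,0,-0.6,0,0],[0.06,0,-1,0,0]]}}

```text
clock: 42.05
tcp_pos: [0.507, 0.3344, 0.0776]
eef_rot: [-3.135, 0.052, 0.091]
ft_force: [0.8, 1.2, 0.1]
width: 0.0003
```

Run:
```python
from h import *
st(); c=look('v',('wrist',))
for d in bot.trace('spoon_0','wrist'):
        if d['p']<.35: continue
        a=axis(c['wrist'],d['mask'],.01); print(round(d['p'],2),np.round(d['pixel']),inv(BX,[[*a[0],0]]).round(4),round(a[1]-BX[2],3),round(a[2],4))
```

```text
t 42.05 tcp [0.507  0.3344 0.0776] rpy [-3.1355  0.0523  0.0907] w 0.0003 F [0.8 1.2 0.1] q [0.39 0.48 1.49 0.02 1.23 1.86]
0.87 [407. 170.] [[ 0.0547 -0.0258  0.    ]] 1.585 0.1337
0.76 [348. 201.] [[ 0.025  -0.0325  0.    ]] 1.47 0.1377
0.76 [346. 150.] [[ 0.074  -0.0297  0.    ]] 1.67 0.1316
```

Run:
```python
from h import *
c=look('y',('top','scene'))
print(unproj(c['top'],[(170,125),(213,130),(249,126)],.05).round(3),unproj(c['top'],[(170,137),(213,142),(249,137)],.0).round(3))
for n in ('peeler','fork_0'):
 for cam in c:
  for d in bot.trace(n,cam):
        if d['p']<.35: continue
        print(n,cam,round(d['p'],2),np.round(d['pixel']),*[np.round(v,4) for v in axis(c[cam],d['mask'],.008)[:4]])
im=c['top']['pixels'][90:230,120:440,::-1]; cv2.imwrite('pics/y2.png',cv2.resize(im,None,fx=2.5,fy=2.5,interpolation=cv2.INTER_CUBIC))
```

```text
[[0.695 0.374 0.05 ]
 [0.694 0.257 0.05 ]
 [0.716 0.162 0.05 ]] [[0.676 0.385 0.   ]
 [0.675 0.264 0.   ]
 [0.701 0.167 0.   ]]
peeler top 0.92 [276. 159.] [0.6573 0.0808] -0.1306 0.1579 [0.6426 0.0827]
peeler scene 0.75 [306. 200.] [0.656  0.0822] -0.0794 0.167 [0.633 0.084]
peeler scene 0.71 [418. 276.] [ 0.4976 -0.3647] 0.8935 0.3602 [ 0.4832 -0.3827]
fork_0 top 0.8 [339. 151.] [ 0.6525 -0.0851] -0.152 0.185 [ 0.6673 -0.0873]
fork_0 scene 0.72 [343. 218.] [ 0.6356 -0.0832] -0.1153 0.1663 [ 0.6183 -0.0812]
```

Run:
```python
from h import *
st(); movetip([.632,.084,.08],-.13)
```

```text
t 42.45 tcp [0.5077 0.3347 0.0772] rpy [-3.1348  0.0498  0.0906] w 0.0004 F [ 0.4 -0.3 -0.1] q [0.39 0.48 1.49 0.02 1.22 1.86]
tip [0.5094 0.3347 0.1107] box [0.0358 0.0202 0.1107] -> d [1.008 2.609 0.239] spin 0.281
```

Emit:
{"op": "arm_command", "data": {"increments": [[0,0.4,0,0.1,45],[0,0.8,0,0.2,45],[0,1,0,0.28,45]]}}

```text
clock: 42.7
tcp_pos: [0.5154, 0.2319, 0.0745]
eef_rot: [3.134, 0.054, -0.134]
ft_force: [-0.1, -0.2, -0.8]
width: 0.0159
```

Run:
```python
from h import *
st(); movetip([.632,.084,.08],-.13)
```

```text
t 42.7 tcp [0.5154 0.2319 0.0745] rpy [ 3.1343  0.0535 -0.1335] w 0.0159 F [-0.1 -0.2 -0.8] q [0.22 0.41 1.6  0.01 1.18 1.92]
tip [0.5172 0.2319 0.1079] box [ 0.0344 -0.0829  0.1079] -> d [1.347 1.312 0.217] spin -0.004
```

Emit:
{"op": "arm_command", "data": {"increments": [[0,0.4,0,0,45],[0.2,0.8,0,0,45],[0.5,1,0,0,45]]}}

```text
clock: 42.95
tcp_pos: [0.5474, 0.124, 0.071]
eef_rot: [3.133, 0.06, -0.133]
ft_force: [0.3, 0.6, -0.8]
width: 0.036
```

Emit:
{"op": "arm_command", "data": {"increments": [[0.3,0.2,0,0,45],[0.6,0.3,0,0,45],[0.8,0.3,0,0,45],[0.8,0.3,0.1,0,45],[0.8,0.3,0.2,0,45],[0.8,0.3,0.2,0,45]]}}

```text
clock: 43.45
tcp_pos: [0.6174, 0.0842, 0.0424]
eef_rot: [3.132, 0.068, -0.133]
ft_force: [-1.5, -0.1, -1.0]
width: 0.0421
```

Run:
```python
from h import *
st(); movetip([.632,.084,.005],-.13); c=look('v',('wrist',))
for d in bot.trace('peeler','wrist'):
        if d['p']<.35: continue
        print(round(d['p'],2),np.round(d['pixel']),*[np.round(v,4) for v in axis(c['wrist'],d['mask'],.01)])
```

```text
t 43.45 tcp [0.6174 0.0842 0.0424] rpy [ 3.1322  0.0679 -0.1326] w 0.0421 F [-1.5 -0.1 -1. ] q [-0.04  0.55  1.46 -0.    1.2   1.66]
tip [0.6197 0.0843 0.0758] box [ 0.1232 -0.2391  0.0758] -> d [ 0.17  -0.02   0.698] spin -0.003
0.95 [314. 156.] [0.6617 0.0811] -0.1265 0.1682 [0.6599 0.0813] [[-82 -11  12]
 [-67 -11  13]
 [-52 -12  12]
 [-37 -12  12]
 [-22 -12  11]
 [ -7 -10  11]
 [  8  -9   9]
 [ 23  -7   7]
 [ 38  -7   7]
 [ 53  -7   7]
 [ 68  -7   7]
 [ 83  -3   4]]
```

Emit:
{"op": "arm_command", "data": {"increments": [[0.1,-0.03,0.1,0,45],[0.19,-0.03,0.25,0,45],[0.19,-0.03,0.4,0,45],[0.19,-0.03,0.52,0,45],[0.19,-0.03,0.62,0,45],[0.19,-0.03,0.69,0,45],[0.19,-0.03,0.7,0,45],[0.19,-0.03,0.7,0,45]]}}

```text
clock: 44.22
tcp_pos: [0.6331, 0.0852, -0.0263]
eef_rot: [3.132, 0.065, -0.132]
ft_force: [-1.2, -0.9, -0.0]
width: 0.0419
```

Run:
```python
from h import *
st(); movetip([.634,.0846,.004],-.13); c=look('v',('wrist',))
```

```text
t 44.22 tcp [ 0.6331  0.0852 -0.0263] rpy [ 3.1324  0.0647 -0.1315] w 0.0419 F [-1.2 -0.9 -0. ] q [-0.04  0.65  1.47 -0.    1.09  1.67]
tip [0.6353 0.0852 0.0072] box [ 0.1388 -0.2396  0.0072] -> d [-0.01   0.007  0.032] spin -0.002
```

Good: peeler handle is between the fingers, clear of the jar. Close and lift.

Emit:
{"op": "arm_command", "data": {"increments": [[0,0,0.02,0,45],[0,0,0.02,0,0],[0,0,0.02,0,0],[0,0,0.02,0,0],[0,0,0.02,0,0],[0,0,0.02,0,0],[0,0,0.02,0,0]]}}

```text
clock: 44.85
tcp_pos: [0.6338, 0.0851, -0.0274]
eef_rot: [3.133, 0.063, -0.132]
ft_force: [0.2, 0.2, 1.6]
width: 0.0215
```

Emit:
{"op": "arm_command", "data": {"increments": [[0,0,-0.2,0,0],[0,0,-0.6,0,0],[-0.1,0,-1,0,0],[-0.2,0,-1,0,0]]}}

```text
clock: 45.18
tcp_pos: [0.6261, 0.0876, 0.0818]
eef_rot: [3.134, 0.049, -0.132]
ft_force: [0.5, 1.4, -0.1]
width: 0.0216
```

Run:
```python
from h import *
from crop import *
st(); movetip(xf(BX,[(-.02,-.02,.12)])[0],1.66); c=look('v',('wrist',)); crop('r','scene',(.63,.08,.1),k=4)
```

```text
t 45.18 tcp [0.6261 0.0876 0.0818] rpy [ 3.134   0.0492 -0.1317] w 0.0216 F [ 0.5  1.4 -0.1] q [-0.04  0.52  1.41 -0.    1.27  1.67]
tip [0.6278 0.0876 0.1153] box [ 0.1316 -0.2365  0.1153] -> d [-1.954 -1.78   0.035] spin -2.281
```

Emit:
{"op": "arm_command", "data": {"increments": [[-0.4,0,0,0,0],[-0.8,0,0,-0.15,0],[-1,-0.2,0,-0.3,0],[-1,-0.3,0,-0.45,0],[-1,-0.3,0,-0.6,0],[-1,-0.3,0,-0.75,0],[-1,-0.3,0,-0.9,0],[-1,-0.3,0,-1,0]]}}

```text
clock: 45.95
tcp_pos: [0.5244, 0.1309, 0.0796]
eef_rot: [-3.103, 0.051, 0.662]
ft_force: [-0.4, -0.5, -0.2]
width: 0.0216
```

Run:
```python
from h import *
st(); movetip(xf(BX,[(-.024,-.028,.12)])[0],1.66)
```

```text
t 45.95 tcp [0.5244 0.1309 0.0796] rpy [-3.1029  0.0512  0.6616] w 0.0216 F [-0.4 -0.5 -0.2] q [0.04 0.38 1.64 0.   1.19 0.95]
tip [0.5265 0.1309 0.1131] box [ 0.0346 -0.1843  0.1131] -> d [ 0.35  -1.634 -0.024] spin -1.271
```

Emit:
{"op": "arm_command", "data": {"increments": [[0.1,-0.3,0,-0.15,0],[0.2,-0.6,0,-0.3,0],[0.2,-0.8,0,-0.45,0],[0.2,-0.8,0,-0.6,0],[0.2,-0.8,0,-0.75,0],[0.2,-0.8,0,-0.9,0],[0.2,-0.8,0,-1,0]]}}

```text
clock: 46.53
tcp_pos: [0.4899, 0.2063, 0.0797]
eef_rot: [-3.074, 0.01, 1.453]
ft_force: [0.0, -0.2, -1.1]
width: 0.0217
```

Run:
```python
from h import *
st(); movetip(xf(BX,[(-.024,-.028,.12)])[0],1.66)
```

```text
t 46.53 tcp [0.4899 0.2063 0.0797] rpy [-3.0745  0.0097  1.4529] w 0.0217 F [ 0.  -0.2 -1.1] q [0.18 0.36 1.66 0.01 1.18 0.29]
tip [0.4921 0.2064 0.1132] box [ 0.0071 -0.1061  0.1132] -> d [ 0.7   -0.469 -0.044] spin -0.264
```

Emit:
{"op": "arm_command", "data": {"increments": [[0.3,-0.2,0,-0.13,0],[0.6,-0.4,0,-0.26,0],[0.7,-0.47,0,-0.26,0],[0.7,-0.47,0.1,-0.26,0],[0.7,-0.47,0.25,-0.26,0],[0.7,-0.47,0.4,-0.26,0],[0.7,-0.47,0.5,-0.26,0],[0.7,-0.47,0.5,-0.26,0]]}}

```text
clock: 47.2
tcp_pos: [0.446, 0.2796, 0.029]
eef_rot: [-3.068, -0.002, 1.655]
ft_force: [0.4, 0.5, -1.0]
width: 0.0216
```

Run:
```python
from h import *
st(); movetip(xf(BX,[(-.024,-.028,.03)])[0],1.66); look('v',('wrist',))
```

```text
t 47.2 tcp [0.446  0.2796 0.029 ] rpy [-3.0678e+00 -2.1000e-03  1.6552e+00] w 0.0216 F [ 0.4  0.5 -1. ] q [0.33 0.42 1.73 0.02 1.07 0.24]
tip [0.4485 0.2798 0.0624] box [-0.0299 -0.0291  0.0624] -> d [0.01  0.082 0.319] spin -0.006
```

Emit:
{"op": "arm_command", "data": {"increments": [[0.01,0.08,0.1,0,0],[0.01,0.08,0.2,0,0],[0.01,0.08,0.3,0,0],[0.01,0.08,0.35,0,0],[0.01,0.08,0.35,0,0]]}}

```text
clock: 47.67
tcp_pos: [0.4509, 0.281, -0.0064]
eef_rot: [-3.067, -0.002, 1.655]
ft_force: [-0.5, -0.4, -0.5]
width: 0.0214
```

Run:
```python
from h import *
from crop import *
st(); movetip(xf(BX,[(-.024,-.028,.03)])[0],1.66); crop('r','scene',(.46,.3,.05),k=4)
```

```text
t 47.67 tcp [ 0.4509  0.281  -0.0064] rpy [-3.0669e+00 -2.0000e-03  1.6551e+00] w 0.0214 F [-0.5 -0.4 -0.5] q [0.33 0.47 1.75 0.02 1.   0.23]
tip [0.4534 0.2812 0.027 ] box [-0.0248 -0.0281  0.027 ] -> d [ 0.001  0.006 -0.031] spin -0.006
```

Emit:
{"op": "arm_command", "data": {"increments": [[0,0,0.05,0,0],[0,0,0.1,0,0],[0,0,0.1,0,33],[0,0,0.1,0,33],[0,0,0.1,0,33],[0,0,-0.1,0,33],[0,0,-0.5,0,33],[0,0,-0.9,0,33],[0,0,-1,0,33]]}}

```text
clock: 48.47
tcp_pos: [0.4629, 0.2831, 0.1004]
eef_rot: [-3.078, -0.005, 1.655]
ft_force: [1.6, -0.2, 1.0]
width: 0.0306
```

Run:
```python
from h import *
st(); movetip([.65,-.085,.12],-.15); c=look('v',('wrist','top'))
for d in bot.trace('peeler','wrist'):
        if d['p']<.35: continue
        a=axis(c['wrist'],d['mask'],.01); print(round(d['p'],2),np.round(d['pixel']),inv(BX,[[*a[0],0]]).round(4),round(a[1]-BX[2],3),round(a[2],4))
```

```text
t 48.47 tcp [0.4629 0.2831 0.1004] rpy [-3.0782 -0.0049  1.6552] w 0.0306 F [ 1.6 -0.2  1. ] q [0.33 0.35 1.62 0.02 1.23 0.24]
tip [0.465  0.2831 0.1338] box [-0.0131 -0.0272  0.1338] -> d [-3.825  1.537  0.022] spin 2.299
0.59 [314. 176.] [[-0.0252 -0.0042  0.    ]] 1.538 0.1718
```

Emit:
{"op": "arm_command", "data": {"increments": [[-0.4,0.1,0,0.15,40],[-0.8,0.2,0,0.3,40],[-1,0.3,0,0.46,40],[-1,0.3,0,0.6,40],[-1,0.3,0,0.76,40],[-1,0.3,0,0.9,40],[-1,0.3,0,1,40]]}}

```text
clock: 49.2
tcp_pos: [0.496, 0.1842, 0.09]
eef_rot: [-3.087, 0.052, 0.865]
ft_force: [0.6, 0.1, -0.4]
width: 0.0369
```

Run:
```python
from h import *
st(); movetip([.65,-.085,.12],-.15)
```

```text
t 49.2 tcp [0.496  0.1842 0.09  ] rpy [-3.0866  0.0516  0.8649] w 0.0369 F [ 0.6  0.1 -0.4] q [0.14 0.35 1.65 0.01 1.21 0.84]
tip [0.4986 0.1843 0.1234] box [ 0.0115 -0.1286  0.1234] -> d [-1.064  2.9   -0.071] spin 1.292
```

Emit:
{"op": "arm_command", "data": {"increments": [[-0.2,0.4,0,0.15,40],[-0.4,0.8,0,0.3,40],[-0.45,1,0,0.46,40],[-0.45,1,0,0.6,40],[-0.45,1,0,0.76,40],[-0.45,1,0,0.9,40],[-0.45,1,0,1,40]]}}

```text
clock: 49.78
tcp_pos: [0.5408, 0.0847, 0.0841]
eef_rot: [-3.139, 0.08, 0.072]
ft_force: [-0.2, -0.4, -0.2]
width: 0.0375
```

Run:
```python
from h import *
st(); movetip([.65,-.085,.1],-.15)
```

```text
t 49.78 tcp [0.5408 0.0847 0.0841] rpy [-3.1391  0.0804  0.0717] w 0.0375 F [-0.2 -0.4 -0.2] q [-0.04  0.4   1.6  -0.01  1.22  1.46]
tip [0.5435 0.0848 0.1175] box [ 0.0473 -0.2318  0.1175] -> d [0.952 1.77  0.094] spin 0.282
```

Emit:
{"op": "arm_command", "data": {"increments": [[0,0.4,0,0.14,40],[0,0.8,0,0.28,40],[0.3,1,0,0.28,40],[0.7,1,0,0.28,40]]}}

```text
clock: 50.12
tcp_pos: [0.6148, -0.0144, 0.0758]
eef_rot: [3.125, 0.085, -0.154]
ft_force: [0.6, -0.1, 0.8]
width: 0.0369
```

Emit:
{"op": "arm_command", "data": {"increments": [[0.1,0.4,0,0,40],[0.2,0.8,0,0,40],[0.2,0.8,-0.4,0,40],[0.2,0.8,-0.8,0,40]]}}

```text
clock: 50.45
tcp_pos: [0.6257, -0.0984, 0.1495]
eef_rot: [3.126, 0.097, -0.158]
ft_force: [1.6, 0.2, 0.4]
width: 0.0369
```

Run:
```python
from h import *
st(); c=look('v',('wrist',))
for d in bot.trace('fork_0','wrist'):
        if d['p']<.35: continue
        print(round(d['p'],2),np.round(d['pixel']),*[np.round(v,4) for v in axis(c['wrist'],d['mask'],.006)])
movetip([.65,-.085,.06],-.15)
```

```text
t 50.45 tcp [ 0.6257 -0.0984  0.1495] rpy [ 3.1259  0.097  -0.1577] w 0.0369 F [1.6 0.2 0.4] q [-0.31  0.5   1.27 -0.03  1.47  1.42]
0.63 [303. 110.] [ 0.6566 -0.0853] -0.1507 0.1917 [ 0.6693 -0.0872] [[-109   -7    8]
 [ -94   -7    7]
 [ -79   -6    6]
 [ -64   -6    5]
 [ -49   -5    5]
 [ -34   -5    4]
 [ -19   -4    4]
 [  -4   -3    3]
 [  11   -5    6]
 [  26  -12   11]
 [  41  -13   12]
 [  56  -12   11]
 [  71  -10   11]]
tip [ 0.635  -0.0979  0.1927] box [ 0.1222 -0.4219  0.1927] -> d [ 0.23  -0.174  1.31 ] spin -0.007
```

Run:
```python
from h import *
st()
```

```text
t 50.55 tcp [ 0.6324 -0.0981  0.1593] rpy [ 3.1235  0.0766 -0.1553] w 0.0369 F [ 0.3 -0.4  0.1] q [-0.31  0.49  1.25 -0.03  1.47  1.42]
```

Emit:
{"op": "arm_command", "data": {"increments": [[0,0,0.4,0,40],[0,0,0.8,0,40]]}}

```text
clock: 50.72
tcp_pos: [0.6283, -0.0993, 0.0802]
eef_rot: [3.123, 0.07, -0.155]
ft_force: [-0.1, -0.7, -1.1]
width: 0.0374
```

Emit:
{"op": "arm_command", "data": {"increments": [[0,0,0,0,40]]}}

```text
clock: 50.8
tcp_pos: [0.6208, -0.097, 0.0701]
eef_rot: [3.125, 0.088, -0.155]
ft_force: [-2.8, -0.7, -1.7]
width: 0.0372
```

Emit:
{"op": "arm_command", "data": {"increments": [[0,0,0,0,40],[0,0,0,0,40],[0,0,0,0,40],[0,0,0,0,40]]}}

```text
clock: 51.13
tcp_pos: [0.6221, -0.0972, 0.0718]
eef_rot: [3.125, 0.085, -0.155]
ft_force: [-0.3, 0.3, 0.6]
width: 0.037
```

Emit:
{"op": "arm_command", "data": {"increments": [[0,0,-0.1,0,40],[0,0,-0.5,0,40],[0,0,-0.9,0,40],[0,0,-1,0,40]]}}

```text
clock: 51.47
tcp_pos: [0.635, -0.098, 0.1808]
eef_rot: [3.123, 0.071, -0.155]
ft_force: [1.5, -0.9, 1.1]
width: 0.0372
```

Emit:
{"op": "arm_command", "data": {"increments": [[0,0,0.08,0,40],[0,0,0.16,0,40],[0,0,0.25,0,40],[0,0,0.35,0,40],[0,0,0.45,0,40],[0,0,0.55,0,40],[0,0,0.65,0,40],[0,0,0.75,0,40],[0,0,0.82,0,40],[0,0,0.88,0,40],[0,0,0.9,0,40],[0,0,0.9,0,40]]}}

```text
clock: 52.47
tcp_pos: [0.6282, -0.0986, 0.0905]
eef_rot: [3.123, 0.072, -0.155]
ft_force: [0.0, -0.1, -0.0]
width: 0.0373
```

Emit:
{"op": "arm_command", "data": {"increments": [[0,0,-0.1,0,40],[0,0,-0.5,0,40],[0,0,-0.9,0,40],[0,0,-1,0,40]]}}

```text
clock: 52.8
tcp_pos: [0.6394, -0.0989, 0.1989]
eef_rot: [3.121, 0.059, -0.155]
ft_force: [0.0, 0.2, 1.5]
width: 0.0372
```

Emit:
{"op": "arm_command", "data": {"increments": [[0,0,0.08,0,40],[0,0,0.16,0,40],[0,0,0.25,0,40],[0,0,0.35,0,40],[0,0,0.45,0,40],[0,0,0.55,0,40],[0,0,0.65,0,40],[0,0,0.75,0,40],[0,0,0.82,0,40],[0,0,0.88,0,40],[0,0,0.9,0,40],[0,0,0.9,0,40]]}}

```text
clock: 53.8
tcp_pos: [0.6335, -0.0998, 0.1085]
eef_rot: [3.121, 0.06, -0.155]
ft_force: [0.4, -0.5, -0.1]
width: 0.0372
```

Emit:
{"op": "arm_command", "data": {"increments": [[0,0,-0.1,0,40],[0,0,-0.5,0,40],[0,0,-0.9,0,40],[0,0,-1,0,40]]}}

```text
clock: 54.13
tcp_pos: [0.6433, -0.0996, 0.2171]
eef_rot: [3.119, 0.048, -0.155]
ft_force: [0.0, 0.0, 0.4]
width: 0.0371
```

Emit:
{"op": "arm_command", "data": {"increments": [[0,0,0.08,0,40],[0,0,0.16,0,40],[0,0,0.25,0,40],[0,0,0.35,0,40],[0,0,0.45,0,40],[0,0,0.55,0,40],[0,0,0.65,0,40],[0,0,0.75,0,40],[0,0,0.85,0,40],[0,0,0.93,0,40],[0,0,1,0,40],[0,0,1,0,40]]}}

```text
clock: 55.13
tcp_pos: [0.6373, -0.1008, 0.1154]
eef_rot: [3.12, 0.05, -0.155]
ft_force: [-0.4, 0.0, -0.7]
width: 0.0369
```

Emit:
{"op": "arm_command", "data": {"increments": [[0,0,-0.1,0,40],[0,0,-0.5,0,40],[0,0,-0.9,0,40],[0,0,-1,0,40]]}}

```text
clock: 55.47
tcp_pos: [0.646, -0.1003, 0.224]
eef_rot: [3.118, 0.038, -0.155]
ft_force: [0.2, -0.2, 1.3]
width: 0.0374
```

Emit:
{"op": "arm_command", "data": {"increments": [[0,0,0.08,0,40],[0,0,0.16,0,40],[0,0,0.25,0,40],[0,0,0.35,0,40],[0,0,0.45,0,40],[0,0,0.55,0,40],[0,0,0.65,0,40],[0,0,0.75,0,40],[0,0,0.85,0,40],[0,0,0.93,0,40],[0,0,1,0,40],[0,0,1,0,40]]}}

```text
clock: 56.47
tcp_pos: [0.6409, -0.1018, 0.1221]
eef_rot: [3.118, 0.041, -0.155]
ft_force: [-0.7, 0.2, -0.3]
width: 0.0377
```

Run:
```python
from h import *
st(); c=look('v',('wrist',))
for d in bot.trace('fork_0','wrist'):
        if d['p']<.35: continue
        print(round(d['p'],2),np.round(d['pixel']),*[np.round(v,4) for v in axis(c['wrist'],d['mask'],.006)[:4]])
movetip([.655,-.085,.05],-.15)
```

```text
t 56.47 tcp [ 0.6409 -0.1018  0.1221] rpy [ 3.1183  0.0408 -0.1548] w 0.0377 F [-0.7  0.2 -0.3] q [-0.31  0.51  1.32 -0.03  1.35  1.42]
0.76 [300. 134.] [ 0.6579 -0.0853] -0.1517 0.1924 [ 0.6707 -0.0873]
tip [ 0.6433 -0.1014  0.1575] box [ 0.1301 -0.4262  0.1575] -> d [ 0.131 -0.206  1.066] spin -0.006
```

Emit:
{"op": "arm_command", "data": {"increments": [[0.1,-0.2,0.12,0,40],[0.13,-0.2,0.25,0,40],[0.13,-0.2,0.38,0,40],[0.13,-0.2,0.5,0,40],[0.13,-0.2,0.62,0,40],[0.13,-0.2,0.75,0,40],[0.13,-0.2,0.88,0,40],[0.13,-0.2,1,0,40],[0.13,-0.2,1,0,40],[0.13,-0.2,1,0,40]]}}

```text
clock: 57.4
tcp_pos: [0.653, -0.0861, 0.0223]
eef_rot: [3.118, 0.04, -0.155]
ft_force: [0.1, -0.0, 0.5]
width: 0.0372
```

Run:
```python
from h import *
st(); look('v',('wrist',)); movetip([.655,-.085,.002],-.15)
```

```text
t 57.4 tcp [ 0.653  -0.0861  0.0223] rpy [ 3.1181  0.0399 -0.155 ] w 0.0372 F [ 0.1 -0.   0.5] q [-0.28  0.61  1.4  -0.03  1.16  1.46]
tip [ 0.6552 -0.0856  0.0567] box [ 0.1434 -0.4115  0.0567] -> d [ 0.018 -0.019  0.547] spin -0.006
```

Emit:
{"op": "arm_command", "data": {"increments": [[0.02,-0.02,0.1,0,40],[0.02,-0.02,0.22,0,40],[0.02,-0.02,0.34,0,40],[0.02,-0.02,0.45,0,40],[0.02,-0.02,0.52,0,40],[0.02,-0.02,0.55,0,40],[0.02,-0.02,0.55,0,40]]}}

```text
clock: 58.03
tcp_pos: [0.653, -0.0853, -0.0324]
eef_rot: [3.118, 0.04, -0.155]
ft_force: [0.3, -0.3, -0.2]
width: 0.0368
```

Emit:
{"op": "arm_command", "data": {"increments": [[0,0,0.01,0,0],[0,0,0.01,0,0],[0,0,0.01,0,0],[0,0,0.01,0,0],[0,0,0.01,0,0],[0,0,0.01,0,0]]}}

```text
clock: 58.53
tcp_pos: [0.6538, -0.085, -0.0329]
eef_rot: [3.119, 0.038, -0.155]
ft_force: [1.5, 3.6, 5.5]
width: 0.0208
```

Emit:
{"op": "arm_command", "data": {"increments": [[0,0,-0.1,0,0],[0,0,-0.5,0,0],[0,0,-0.9,0,0],[0,0,-1,0,0]]}}

```text
clock: 58.87
tcp_pos: [0.6614, -0.0848, 0.0738]
eef_rot: [3.117, 0.029, -0.155]
ft_force: [0.8, -0.2, 0.5]
width: 0.0201
```

Run:
```python
from h import *
from crop import *
st(); look('v',('wrist',)); crop('r','scene',(.65,-.08,.1),k=4); movetip(xf(BX,[(-.05,0.0,.13)])[0],1.66)
```

```text
t 58.87 tcp [ 0.6614 -0.0848  0.0738] rpy [ 3.1166  0.0293 -0.1549] w 0.0201 F [ 0.8 -0.2  0.5] q [-0.28  0.57  1.34 -0.03  1.26  1.46]
tip [ 0.6614 -0.0838  0.1043] box [ 0.1497 -0.4103  0.1043] -> d [-2.937 -3.492 -0.25 ] spin -2.311
```

Emit:
{"op": "arm_command", "data": {"increments": [[-0.4,-0.2,-0.2,0,0],[-0.8,-0.5,-0.25,-0.15,0],[-1,-0.8,-0.25,-0.3,0],[-1,-1,-0.25,-0.45,0],[-1,-1,-0.25,-0.6,0],[-1,-1,-0.25,-0.75,0],[-1,-1,-0.25,-0.9,0],[-1,-1,-0.25,-1,0]]}}

```text
clock: 59.63
tcp_pos: [0.5758, 0.0304, 0.0941]
eef_rot: [-3.134, 0.043, 0.638]
ft_force: [0.3, 0.1, 0.6]
width: 0.0209
```

Run:
```python
from h import *
st(); movetip(xf(BX,[(-.05,0.0,.13)])[0],1.66)
```

```text
t 59.63 tcp [0.5758 0.0304 0.0941] rpy [-3.1337  0.0433  0.6376] w 0.0209 F [0.3 0.1 0.6] q [-0.12  0.41  1.56 -0.03  1.22  0.82]
tip [0.5771 0.031  0.1276] box [ 0.076  -0.2883  0.1276] -> d [ 0.425 -3.118 -0.018] spin -1.302
```

Emit:
{"op": "arm_command", "data": {"increments": [[0.05,-0.4,0,-0.15,0],[0.1,-0.8,0,-0.3,0],[0.1,-1,0,-0.45,0],[0.1,-1,0,-0.6,0],[0.1,-1,0,-0.75,0],[0.1,-1,0,-0.9,0],[0.1,-1,0,-1,0]]}}

```text
clock: 60.22
tcp_pos: [0.5223, 0.1166, 0.0923]
eef_rot: [-3.101, 0.026, 1.43]
ft_force: [-0.1, 0.8, 0.0]
width: 0.0205
```

Run:
```python
from h import *
st(); movetip(xf(BX,[(-.05,0.0,.13)])[0],1.66)
```

```text
t 60.22 tcp [0.5223 0.1166 0.0923] rpy [-3.101   0.0261  1.4299] w 0.0205 F [-0.1  0.8  0. ] q [ 0.03  0.35  1.66 -0.02  1.19  0.18]
tip [0.5238 0.1172 0.1257] box [ 0.0306 -0.1977  0.1257] -> d [ 1.739 -1.239 -0.038] spin -0.293
```

Emit:
{"op": "arm_command", "data": {"increments": [[0.4,-0.25,0,-0.15,0],[0.7,-0.5,0,-0.29,0],[0.9,-0.6,0,-0.29,0],[0.9,-0.6,0,-0.29,0]]}}

```text
clock: 60.55
tcp_pos: [0.4713, 0.2171, 0.0901]
eef_rot: [-3.091, 0.016, 1.661]
ft_force: [0.1, 0.2, -0.4]
width: 0.0206
```

Run:
```python
from h import *
st(); movetip(xf(BX,[(-.05,0.0,.11)])[0],1.66)
```

```text
t 60.55 tcp [0.4713 0.2171 0.0901] rpy [-3.0906  0.0156  1.6611] w 0.0206 F [ 0.1  0.2 -0.4] q [ 0.22  0.32  1.69 -0.01  1.18  0.14]
tip [0.473  0.2178 0.1236] box [-0.011  -0.093   0.1236] -> d [ 0.932 -0.383  0.141] spin 0.001
```

Emit:
{"op": "arm_command", "data": {"increments": [[0.4,-0.15,0,0,0],[0.8,-0.3,0,0,0],[0.93,-0.38,0,0,0],[0.93,-0.38,0.15,0,0],[0.93,-0.38,0.3,0,0],[0.93,-0.38,0.45,0,0],[0.93,-0.38,0.6,0,0],[0.93,-0.38,0.6,0,0]]}}

```text
clock: 61.22
tcp_pos: [0.4191, 0.3028, 0.0266]
eef_rot: [-3.083, 0.019, 1.661]
ft_force: [-0.6, -0.4, -1.5]
width: 0.0207
```

Run:
```python
from h import *
from crop import *
st(); movetip(xf(BX,[(-.05,0.0,.027)])[0],1.66); look('v',('wrist',)); crop('r','scene',(.46,.3,.05),k=4)
```

```text
t 61.22 tcp [0.4191 0.3028 0.0266] rpy [-3.0829  0.0189  1.6608] w 0.0207 F [-0.6 -0.4 -1.5] q [0.41 0.4  1.76 0.   1.04 0.32]
tip [0.421  0.3036 0.06  ] box [-0.0551 -0.0029  0.06  ] -> d [0.035 0.07  0.326] spin 0.001
```

Emit:
{"op": "arm_command", "data": {"increments": [[0.03,0.06,0.1,0,0],[0.03,0.06,0.2,0,0],[0.03,0.06,0.27,0,0],[0.03,0.06,0.27,0,0],[0.03,0.06,0.27,0,0]]}}

```text
clock: 61.73
tcp_pos: [0.425, 0.3066, 0.0014]
eef_rot: [-3.086, 0.018, 1.661]
ft_force: [0.1, 0.2, 0.2]
width: 0.0209
```

Run:
```python
from h import *
st(); movetip(xf(BX,[(-.05,0.0,.027)])[0],1.66); look('v',('wrist',))
```

```text
t 61.73 tcp [0.425  0.3066 0.0014] rpy [-3.0859  0.0176  1.6605] w 0.0209 F [0.1 0.2 0.2] q [0.41 0.44 1.77 0.   0.99 0.32]
tip [0.4269 0.3073 0.0349] box [-0.0489  0.0003  0.0349] -> d [-0.002 -0.006  0.079] spin 0.001
```

Emit:
{"op": "arm_command", "data": {"increments": [[0,0,0.03,0,0],[0,0,0.03,0,30],[0,0,0.03,0,30],[0,0,0.03,0,30],[0,0,-0.1,0,30],[0,0,-0.5,0,30],[0,0,-0.9,0,30],[0,0,-1,0,30]]}}

```text
clock: 62.45
tcp_pos: [0.4343, 0.3107, 0.1078]
eef_rot: [-3.096, 0.014, 1.661]
ft_force: [1.0, 0.3, 0.8]
width: 0.0278
```

Run:
```python
from h import *
st(); c=look('v',('wrist','top','scene'))
for n in ('fork_0','peeler','spoon_0'):
  for d in bot.trace(n,'wrist'):
        if d['p']<.35: continue
        a=axis(c['wrist'],d['mask'],.01); print(n,round(d['p'],2),np.round(d['pixel']),inv(BX,[[*a[0],0]]).round(4),round(a[1]-BX[2],3),round(a[2],4))
for cam in ('top','scene'):
  for d in bot.trace('lid',cam):
        if d['p']<.35: continue
        q,a,w,h=planar(c[cam],d['mask'],.009); print('lid',cam,round(d['p'],2),np.round(d['pixel']),q.round(4),round(a,3),round(w),round(h))
```

```text
t 62.45 tcp [0.4343 0.3107 0.1078] rpy [-3.0961  0.0141  1.6605] w 0.0278 F [1.  0.3 0.8] q [0.41 0.33 1.64 0.   1.22 0.32]
fork_0 0.65 [316. 162.] [[-0.0517  0.0002  0.    ]] 1.593 0.1897
peeler 0.75 [340. 200.] [[-0.0261 -0.0036  0.    ]] 1.527 0.1712
spoon_0 0.62 [436. 188.] [[ 0.074  -0.0197  0.    ]] 1.678 0.113
spoon_0 0.56 [422. 217.] [[ 0.0552 -0.0173  0.    ]] 1.594 0.1204
lid top 0.77 [404. 261.] [ 0.4141 -0.2815] -1.492 236 196
lid scene 0.67 [369. 278.] [ 0.4105 -0.2847] -1.485 238 202
```

Emit:
{"op": "arm_command", "data": {"increments": [[-0.4,0,0,-0.15,60],[-0.8,0,0,-0.3,60],[-1,0,0,-0.46,60],[-1,0,0,-0.6,60],[-1,0,0,-0.76,60],[-1,0,0,-0.9,60],[-1,0,0,-1,60]]}}

```text
clock: 63.43
tcp_pos: [0.4377, 0.2083, 0.1007]
eef_rot: [-3.086, -0.03, 2.45]
ft_force: [-0.7, -0.9, -0.4]
width: 0.0559
```

Emit:
{"op": "arm_command", "data": {"increments": [[-0.3,-0.3,0,-0.15,100],[-0.6,-0.6,0,-0.3,100],[-0.8,-0.8,0,-0.46,100],[-0.8,-0.8,0,-0.6,100],[-0.8,-0.8,0,-0.76,100],[-0.8,-0.8,0,-0.9,100],[-0.8,-0.8,0,-0.99,100]]}}

```text
clock: 64.02
tcp_pos: [0.4477, 0.0952, 0.1017]
eef_rot: [-3.123, -0.063, -3.051]
ft_force: [-1.0, 0.7, -0.8]
width: 0.0923
```

Run:
```python
from h import *
st(); movetip([.412,-.283,.15],3.224)
```

```text
t 64.02 tcp [0.4477 0.0952 0.1017] rpy [-3.1234 -0.0627 -3.0507] w 0.0923 F [-1.   0.7 -0.8] q [-0.01  0.22  1.81 -0.03  1.17 -1.66]
tip [0.4498 0.096  0.1351] box [-0.045  -0.2122  0.1351] -> d [ 0.728 -3.741 -0.036] spin 0.011
```

Emit:
{"op": "arm_command", "data": {"increments": [[0.1,-0.4,0,0,100],[0.2,-0.8,0,0,100],[0.2,-1,0,0,100]]}}

```text
clock: 64.27
tcp_pos: [0.435, -0.0084, 0.1037]
eef_rot: [-3.123, -0.066, -3.05]
ft_force: [0.2, -0.3, -0.1]
width: 0.093
```

Emit:
{"op": "arm_command", "data": {"increments": [[0.1,-0.4,0,0,100],[0.2,-0.8,0,0,100],[0.2,-1,0,0,100]]}}

```text
clock: 64.52
tcp_pos: [0.4227, -0.1127, 0.106]
eef_rot: [-3.123, -0.068, -3.051]
ft_force: [0.4, -0.3, -0.7]
width: 0.093
```

Emit:
{"op": "arm_command", "data": {"increments": [[0.1,-0.4,0,0,100],[0.2,-0.8,0,0,100],[0.2,-1,0,0,100]]}}

```text
clock: 64.77
tcp_pos: [0.4104, -0.2174, 0.1085]
eef_rot: [-3.123, -0.07, -3.052]
ft_force: [0.7, -0.1, 0.5]
width: 0.0932
```

Run:
```python
from h import *
st(); movetip([.412,-.283,.15],3.224)
```

```text
t 64.77 tcp [ 0.4104 -0.2174  0.1085] rpy [-3.1226 -0.0701 -3.0524] w 0.0932 F [ 0.7 -0.1  0.5] q [-0.67  0.21  1.8  -0.07  1.17 -2.31]
tip [ 0.4127 -0.2166  0.1419] box [-0.1098 -0.5202  0.1419] -> d [ 0.072 -0.662 -0.064] spin 0.009
```

Now settle above the lid, then a few up‑fast/down‑slow cycles to remove the accumulated tool tilt.

Emit:
{"op": "arm_command", "data": {"increments": [[0.03,-0.3,0,0,100],[0.06,-0.6,0,0,100],[0.06,-0.66,-0.3,0,100],[0.06,-0.66,-0.7,0,100],[0.06,-0.66,-0.7,0,100]]}}

```text
clock: 65.18
tcp_pos: [0.4177, -0.2852, 0.1852]
eef_rot: [-3.116, -0.064, -3.054]
ft_force: [-0.1, -0.4, -0.0]
width: 0.093
```

Emit:
{"op": "arm_command", "data": {"increments": [[0,0,0.08,0,100],[0,0,0.16,0,100],[0,0,0.25,0,100],[0,0,0.35,0,100],[0,0,0.45,0,100],[0,0,0.55,0,100],[0,0,0.65,0,100],[0,0,0.75,0,100],[0,0,0.85,0,100],[0,0,0.93,0,100],[0,0,1,0,100],[0,0,1,0,100]]}}

```text
clock: 66.18
tcp_pos: [0.4108, -0.2877, 0.0839]
eef_rot: [-3.118, -0.066, -3.054]
ft_force: [0.4, 0.2, -0.5]
width: 0.0931
```

Emit:
{"op": "arm_command", "data": {"increments": [[0,0,-0.1,0,100],[0,0,-0.5,0,100],[0,0,-0.9,0,100],[0,0,-1,0,100]]}}

```text
clock: 66.52
tcp_pos: [0.4201, -0.2872, 0.191]
eef_rot: [-3.11, -0.059, -3.054]
ft_force: [1.1, -0.9, -0.3]
width: 0.093
```

Emit:
{"op": "arm_command", "data": {"increments": [[0,0,0.08,0,100],[0,0,0.16,0,100],[0,0,0.25,0,100],[0,0,0.35,0,100],[0,0,0.45,0,100],[0,0,0.55,0,100],[0,0,0.65,0,100],[0,0,0.75,0,100],[0,0,0.85,0,100],[0,0,0.93,0,100],[0,0,1,0,100],[0,0,1,0,100]]}}

```text
clock: 67.52
tcp_pos: [0.4137, -0.2902, 0.0896]
eef_rot: [-3.112, -0.06, -3.054]
ft_force: [0.3, 0.2, -0.6]
width: 0.0929
```

Emit:
{"op": "arm_command", "data": {"increments": [[0,0,-0.1,0,100],[0,0,-0.5,0,100],[0,0,-0.9,0,100],[0,0,-1,0,100]]}}

```text
clock: 67.85
tcp_pos: [0.4224, -0.289, 0.1968]
eef_rot: [-3.103, -0.053, -3.055]
ft_force: [1.7, -1.7, -0.1]
width: 0.0928
```

Emit:
{"op": "arm_command", "data": {"increments": [[0,0,0.08,0,100],[0,0,0.16,0,100],[0,0,0.25,0,100],[0,0,0.35,0,100],[0,0,0.45,0,100],[0,0,0.55,0,100],[0,0,0.65,0,100],[0,0,0.75,0,100],[0,0,0.85,0,100],[0,0,0.93,0,100],[0,0,1,0,100],[0,0,1,0,100]]}}

```text
clock: 68.85
tcp_pos: [0.4167, -0.2927, 0.0954]
eef_rot: [-3.105, -0.055, -3.055]
ft_force: [-0.4, 1.4, 0.2]
width: 0.0923
```

Run:
```python
from h import *
s=st(); c=look('v',('wrist','top'))
for cam in ('top','wrist'):
  for d in bot.trace('lid',cam):
        if d['p']<.35: continue
        q,a,w,h=planar(c[cam],d['mask'],.009); print('lid',cam,round(d['p'],2),np.round(d['pixel']),q.round(4),round(a,3),round(w),round(h))
movetip([.412,-.283,.05],3.224)
```

```text
t 68.85 tcp [ 0.4167 -0.2927  0.0954] rpy [-3.1052 -0.0548 -3.0546] w 0.0923 F [-0.4  1.4  0.2] q [-0.78  0.28  1.74 -0.07  1.13 -2.41]
lid top 0.76 [406. 266.] [ 0.4296 -0.293 ] 0.984 298 145
lid wrist 0.94 [341. 176.] [ 0.4127 -0.2809] -1.491 235 194
tip [ 0.4195 -0.2922  0.131 ] box [-0.1098 -0.5961  0.131 ] -> d [0.024 0.13  0.808] spin 0.006
```

Emit:
{"op": "arm_command", "data": {"increments": [[0.02,0.12,0.08,0,100],[0.02,0.12,0.16,0,100],[0.02,0.12,0.25,0,100],[0.02,0.12,0.35,0,100],[0.02,0.12,0.45,0,100],[0.02,0.12,0.55,0,100],[0.02,0.12,0.6,0,100],[0.02,0.12,0.6,0,100]]}}

```text
clock: 69.72
tcp_pos: [0.4109, -0.2839, 0.0356]
eef_rot: [-3.105, -0.054, -3.055]
ft_force: [-0.8, -0.3, -0.4]
width: 0.0926
```

Run:
```python
from h import *
s=st(); c=look('v',('wrist',))
for d in bot.trace('lid','wrist'):
        if d['p']<.35: continue
        q,a,w,h=planar(c['wrist'],d['mask'],.009); print('lid',round(d['p'],2),np.round(d['pixel']),q.round(4),round(a,3),round(w),round(h))
movetip([.4125,-.2815,.014],3.222)
```

```text
t 69.72 tcp [ 0.4109 -0.2839  0.0356] rpy [-3.1047 -0.0544 -3.0547] w 0.0926 F [-0.8 -0.3 -0.4] q [-0.77  0.34  1.83 -0.08  0.98 -2.39]
lid 0.56 [330. 176.] [ 0.4128 -0.2813] -1.491 234 194
tip [ 0.4134 -0.2831  0.0704] box [-0.115  -0.5866  0.0704] -> d [-0.022  0.039  0.563] spin 0.008
```

Emit:
{"op": "arm_command", "data": {"increments": [[-0.02,0.04,0.08,0,100],[-0.02,0.04,0.18,0,100],[-0.02,0.04,0.28,0,100],[-0.02,0.04,0.38,0,100],[-0.02,0.04,0.46,0,100],[-0.02,0.04,0.52,0,100],[-0.02,0.04,0.54,0,100],[-0.02,0.04,0.54,0,100]]}}

```text
clock: 70.48
tcp_pos: [0.4103, -0.2825, -0.0179]
eef_rot: [-3.104, -0.054, -3.055]
ft_force: [-0.8, 0.7, 0.4]
width: 0.0928
```

Run:
```python
from h import *
s=st(); c=look('v',('wrist',))
movetip([.4125,-.2815,.014],3.222)
```

```text
t 70.48 tcp [ 0.4103 -0.2825 -0.0179] rpy [-3.1039 -0.0538 -3.0548] w 0.0928 F [-0.8  0.7  0.4] q [-0.77  0.42  1.88 -0.09  0.85 -2.37]
tip [ 0.4123 -0.2813  0.0161] box [-0.116  -0.5847  0.0161] -> d [-0.003 -0.001  0.021] spin 0.008
```

Emit:
{"op": "arm_command", "data": {"increments": [[0,0,0.02,0,100],[0,0,0.02,0,0],[0,0,0.02,0,0],[0,0,0.02,0,0],[0,0,0.02,0,0],[0,0,0.02,0,0]]}}

```text
clock: 71.03
tcp_pos: [0.4107, -0.283, -0.0191]
eef_rot: [-3.103, -0.053, -3.055]
ft_force: [0.4, -0.7, 2.3]
width: 0.0806
```

Emit:
{"op": "arm_command", "data": {"increments": [[0,0,-0.1,0,0],[0,0,-0.3,0,0],[0,0,-0.6,0,0],[0,0,-1,0,0],[0,0,-1,0,0]]}}

```text
clock: 71.45
tcp_pos: [0.4194, -0.2816, 0.0878]
eef_rot: [-3.094, -0.045, -3.055]
ft_force: [1.2, -1.0, -1.9]
width: 0.0802
```

Run:
```python
from h import *
from crop import *
s=st(); c=look('v',('wrist',)); crop('r','scene',(.42,-.28,.09),k=4); movetip(xf(BX,[(.018,0,.2)])[0],3.231)
```

```text
t 71.45 tcp [ 0.4194 -0.2816  0.0878] rpy [-3.0941 -0.045  -3.0545] w 0.0802 F [ 1.2 -1.  -1.9] q [-0.76  0.27  1.77 -0.07  1.09 -2.38]
tip [ 0.4182 -0.2778  0.116 ] box [-0.1098 -0.5818  0.116 ] -> d [-1.22   5.778 -1.146] spin -0.003
```

Emit:
{"op": "arm_command", "data": {"increments": [[-0.1,0.4,-0.3,0,0],[-0.2,0.8,-0.4,0,0],[-0.2,1,-0.4,0,0]]}}

```text
clock: 71.8
tcp_pos: [0.4299, -0.1746, 0.1175]
eef_rot: [-3.101, -0.049, -3.056]
ft_force: [-0.1, -0.0, -3.2]
width: 0.0807
```

Emit:
{"op": "arm_command", "data": {"increments": [[-0.1,0.4,0,0,0],[-0.2,0.8,0,0,0],[-0.2,1,0,0,0]]}}

```text
clock: 72.05
tcp_pos: [0.4397, -0.069, 0.1105]
eef_rot: [-3.104, -0.052, -3.055]
ft_force: [1.1, -0.1, -2.8]
width: 0.0801
```

Emit:
{"op": "arm_command", "data": {"increments": [[-0.1,0.4,0,0,0],[-0.2,0.8,0,0,0],[-0.2,1,0,0,0]]}}

```text
clock: 72.3
tcp_pos: [0.4494, 0.0359, 0.1037]
eef_rot: [-3.106, -0.055, -3.054]
ft_force: [0.4, 0.5, -2.9]
width: 0.0804
```

Emit:
{"op": "arm_command", "data": {"increments": [[-0.1,0.4,0,0,0],[-0.2,0.8,0,0,0],[-0.2,1,0,0,0]]}}

```text
clock: 72.55
tcp_pos: [0.4593, 0.1406, 0.097]
eef_rot: [-3.108, -0.058, -3.053]
ft_force: [0.2, -0.2, -2.4]
width: 0.0803
```

Run:
```python
from h import *
s=st(); movetip(xf(BX,[(.02,0,.16)])[0],3.231)
```

```text
t 72.55 tcp [0.4593 0.1406 0.097 ] rpy [-3.1076 -0.0581 -3.0531] w 0.0803 F [ 0.2 -0.2 -2.4] q [ 0.09  0.26  1.77 -0.04  1.17 -1.55]
tip [0.4612 0.1419 0.1304] box [-0.0295 -0.1676  0.1304] -> d [-0.475  1.664 -0.38 ] spin -0.001
```

Emit:
{"op": "arm_command", "data": {"increments": [[-0.2,0.3,-0.2,0,0],[-0.3,0.6,-0.4,0,0],[-0.3,0.85,-0.4,0,0]]}}

```text
clock: 72.8
tcp_pos: [0.4862, 0.2321, 0.1335]
eef_rot: [-3.109, -0.055, -3.053]
ft_force: [1.3, 0.1, -1.8]
width: 0.0802
```

Emit:
{"op": "arm_command", "data": {"increments": [[-0.1,0.3,0,0,0],[-0.2,0.6,0,0,0],[-0.2,0.8,0,0,0],[-0.2,0.8,0,0,0]]}}

```text
clock: 73.13
tcp_pos: [0.4969, 0.3168, 0.1269]
eef_rot: [-3.109, -0.059, -3.049]
ft_force: [0.2, -0.8, -2.8]
width: 0.0804
```

Run:
```python
from h import *
from crop import *
s=st(); movetip(xf(BX,[(.02,0,.16)])[0],3.231); crop('r','scene',(.48,.31,.1),k=4)
```

```text
t 73.13 tcp [0.4969 0.3168 0.1269] rpy [-3.1092 -0.0588 -3.0494] w 0.0804 F [ 0.2 -0.8 -2.8] q [ 0.39  0.42  1.45 -0.01  1.34 -1.27]
tip [0.4988 0.3181 0.1603] box [0.0237 0.0046 0.1603] -> d [ 0.037 -0.046  0.007] spin 0.004
```

Emit:
{"op": "arm_command", "data": {"increments": [[0,0,-0.1,0,0],[0,0,-0.5,0,0],[0,0,-0.9,0,0],[0,0,-1,0,0]]}}

```text
clock: 73.52
tcp_pos: [0.5051, 0.3184, 0.2331]
eef_rot: [-3.109, -0.051, -3.051]
ft_force: [1.0, 0.9, -1.7]
width: 0.0802
```

Emit:
{"op": "arm_command", "data": {"increments": [[0,0,0.08,0,0],[0,0,0.16,0,0],[0,0,0.25,0,0],[0,0,0.35,0,0],[0,0,0.45,0,0],[0,0,0.55,0,0],[0,0,0.65,0,0],[0,0,0.75,0,0],[0,0,0.85,0,0],[0,0,0.93,0,0],[0,0,1,0,0],[0,0,1,0,0]]}}

```text
clock: 74.52
tcp_pos: [0.4994, 0.3144, 0.1315]
eef_rot: [-3.109, -0.054, -3.051]
ft_force: [-0.5, -0.8, -2.8]
width: 0.0805
```

Emit:
{"op": "arm_command", "data": {"increments": [[0,0,-0.1,0,0],[0,0,-0.5,0,0],[0,0,-0.9,0,0],[0,0,-1,0,0]]}}

```text
clock: 74.85
tcp_pos: [0.5077, 0.3196, 0.2396]
eef_rot: [-3.112, -0.042, -3.051]
ft_force: [0.7, -0.4, -0.2]
width: 0.0803
```

Emit:
{"op": "arm_command", "data": {"increments": [[0,0,0.08,0,0],[0,0,0.16,0,0],[0,0,0.25,0,0],[0,0,0.35,0,0],[0,0,0.45,0,0],[0,0,0.55,0,0],[0,0,0.65,0,0],[0,0,0.75,0,0],[0,0,0.85,0,0],[0,0,0.93,0,0],[0,0,1,0,0],[0,0,1,0,0]]}}

```text
clock: 75.85
tcp_pos: [0.503, 0.3159, 0.1379]
eef_rot: [-3.111, -0.044, -3.051]
ft_force: [-0.4, -0.1, -2.3]
width: 0.0805
```

Run:
```python
from h import *
s=st(); movetip(xf(BX,[(.020,0,.085)])[0],3.231)
```

```text
t 75.85 tcp [0.503  0.3159 0.1379] rpy [-3.1115 -0.0441 -3.0506] w 0.0805 F [-0.4 -0.1 -2.3] q [ 0.38  0.41  1.44 -0.02  1.34 -1.27]
tip [0.5043 0.3171 0.1714] box [0.0291 0.0031 0.1714] -> d [ 0.053 -0.004  0.867] spin 0.002
```

Emit:
{"op": "arm_command", "data": {"increments": [[0.05,0,0.08,0,0],[0.05,0,0.16,0,0],[0.05,0,0.25,0,0],[0.05,0,0.35,0,0],[0.05,0,0.45,0,0],[0.05,0,0.55,0,0],[0.05,0,0.65,0,0],[0.05,0,0.75,0,0],[0.05,0,0.82,0,0],[0.05,0,0.86,0,0],[0.05,0,0.86,0,0],[0.05,0,0.86,0,0]]}}

```text
clock: 76.85
tcp_pos: [0.4945, 0.3126, 0.0522]
eef_rot: [-3.111, -0.044, -3.051]
ft_force: [-0.5, 0.2, -1.7]
width: 0.0804
```

Run:
```python
from h import *
from crop import *
s=st(); movetip(xf(BX,[(.020,0,.085)])[0],3.231); c=look('v',('wrist','top')); crop('r','scene',(.48,.31,.06),k=5)
for cam in c:
  for d in bot.trace('lid',cam):
        if d['p']<.35: continue
        q,a,w,h=planar(c[cam],d['mask'],.078); print('lid',cam,round(d['p'],2),inv(BX,[[*q,0]]).round(4),round(a-BX[2],3),round(w),round(h))
```

```text
t 76.85 tcp [0.4945 0.3126 0.0522] rpy [-3.1115 -0.0443 -3.0506] w 0.0804 F [-0.5  0.2 -1.7] q [ 0.38  0.47  1.57 -0.02  1.15 -1.27]
tip [0.4959 0.3137 0.0856] box [0.0204 0.0005 0.0856] -> d [ 0.004 -0.005  0.007] spin 0.002
lid wrist 0.73 [[0.0222 0.0008 0.    ]] -1.576 237 197
lid top 0.76 [[ 0.0228 -0.0369  0.    ]] 0.026 197 167
```

Emit:
{"op": "arm_command", "data": {"increments": [[0,0,0.03,0,0],[0,0,0.06,0,0],[0,0,0.09,0,0],[0,0,0.11,0,0],[0,0,0.11,0,0]]}}

```text
clock: 77.52
tcp_pos: [0.4938, 0.3121, 0.0411]
eef_rot: [-3.111, -0.044, -3.051]
ft_force: [0.0, 0.8, -2.3]
width: 0.0807
```

Run:
```python
from h import *
from crop import *
s=st(); movetip(xf(BX,[(.020,0,.075)])[0],3.231);  crop('r','scene',(.48,.31,.06),k=5)
```

```text
t 77.52 tcp [0.4938 0.3121 0.0411] rpy [-3.1114 -0.0445 -3.0506] w 0.0807 F [ 0.   0.8 -2.3] q [ 0.38  0.48  1.58 -0.02  1.13 -1.27]
tip [0.4952 0.3132 0.0745] box [0.0197 0.0001 0.0745] -> d [-0.003 -0.001 -0.005] spin 0.002
```

Emit:
{"op": "arm_command", "data": {"increments": [[0,0,0.02,0,0],[0,0,0.04,0,0],[0,0,0.05,0,0],[0,0,0.05,0,0]]}}

```text
clock: 77.9
tcp_pos: [0.4936, 0.3119, 0.0363]
eef_rot: [-3.111, -0.044, -3.051]
ft_force: [-1.8, -0.2, -0.1]
width: 0.0804
```

Emit:
{"op": "arm_command", "data": {"increments": [[0,0,0.02,0,0],[0,0,0.03,0,0],[0,0,0.03,0,0]]}}

```text
clock: 78.15
tcp_pos: [0.4938, 0.312, 0.0344]
eef_rot: [-3.112, -0.043, -3.051]
ft_force: [-2.6, -1.3, 5.7]
width: 0.0806
```

Run:
```python
from h import *
from crop import *
s=st(); movetip(xf(BX,[(.020,0,.075)])[0],3.231);  crop('r','scene',(.48,.31,.06),k=5); look('v',('wrist',))
```

```text
t 78.15 tcp [0.4938 0.312  0.0344] rpy [-3.1117 -0.0433 -3.0505] w 0.0806 F [-2.6 -1.3  5.7] q [ 0.38  0.49  1.59 -0.02  1.12 -1.27]
tip [0.4952 0.3131 0.0678] box [ 0.0197 -0.      0.0678] -> d [-0.    -0.002 -0.072] spin 0.002
```

Emit:
{"op": "arm_command", "data": {"increments": [[0,0,-0.015,0,0],[0.04,0,-0.015,0,0],[0.08,0,-0.015,0,0],[0.12,0,-0.015,0,0],[0.15,0,-0.015,0,0],[0.15,0,-0.015,0,0]]}}

```text
clock: 78.75
tcp_pos: [0.4777, 0.3105, 0.0362]
eef_rot: [-3.111, -0.045, -3.05]
ft_force: [0.1, 0.0, -2.8]
width: 0.0797
```

Run:
```python
from h import *
from crop import *
s=st(); movetip(xf(BX,[(.005,0,.075)])[0],3.231);  crop('r','scene',(.48,.31,.06),k=5); look('v',('wrist',))
```

```text
t 78.75 tcp [0.4777 0.3105 0.0362] rpy [-3.1114 -0.0446 -3.0502] w 0.0797 F [ 0.1  0.  -2.8] q [ 0.39  0.47  1.62 -0.02  1.11 -1.26]
tip [0.4791 0.3117 0.0697] box [ 0.0035 -0.0001  0.0697] -> d [-0.012 -0.001 -0.054] spin 0.003
```

Emit:
{"op": "arm_command", "data": {"increments": [[0,0,-0.06,0,0],[0,0,-0.12,0,0],[0,0,-0.14,0,0],[0,0,-0.14,0,0],[0,0,-0.14,0,0],[0,0,-0.14,0,0],[0,0,-0.14,0,0]]}}

```text
clock: 79.43
tcp_pos: [0.4795, 0.3111, 0.0505]
eef_rot: [-3.112, -0.043, -3.05]
ft_force: [0.2, -0.4, -3.3]
width: 0.0802
```

Run:
```python
from h import *; from crop import *
s=st(); movetip(xf(BX,[(.001,0,.065)])[0],3.231); crop('r80','scene',(.48,.31,.06),k=5); crop('t80','top',(.48,.31,.06),k=4)
```

```text
t 79.43 tcp [0.4795 0.3111 0.0505] rpy [-3.1116 -0.043  -3.0502] w 0.0802 F [ 0.2 -0.4 -3.3] q [ 0.39  0.45  1.6  -0.02  1.14 -1.26]
tip [0.4809 0.3123 0.0839] box [0.0053 0.0004 0.0839] -> d [0.035 0.002 0.191] spin 0.003
```

View pics/r80.png

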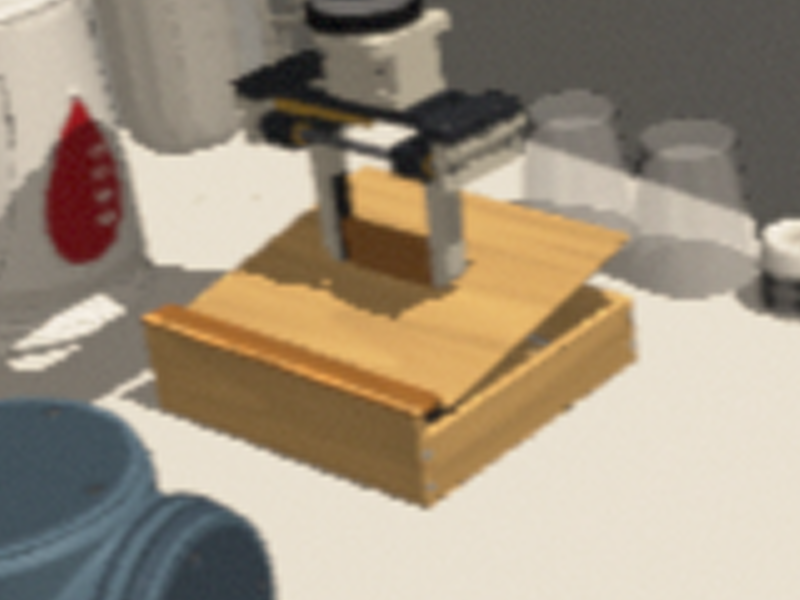

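View pics/t80.png

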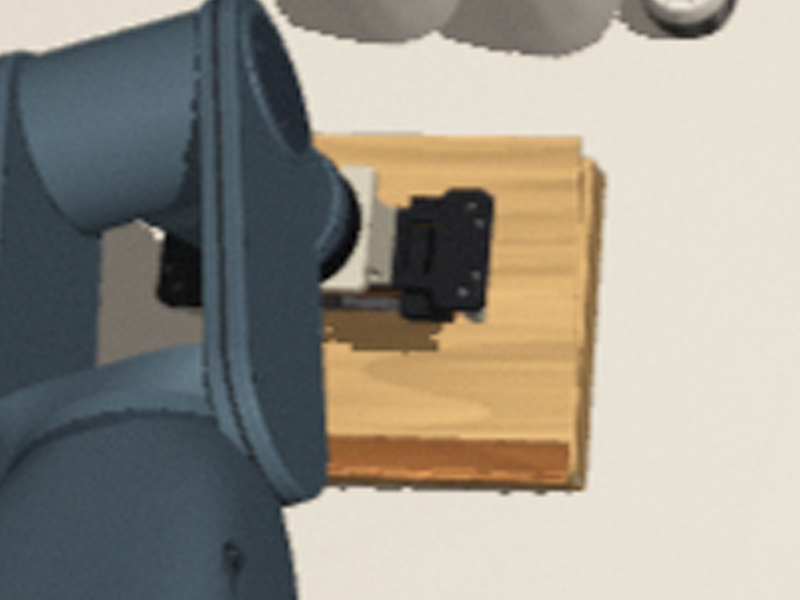

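The lid's near edge is under the lip and the far side is well raised (tilt about 0.2 rad). I'll push it deeper and hold.

Emit:
{"op": "arm_command", "data": {"increments": [[0.02,0,0,0,0],[0.04,0,0,0,0],[0.06,0,0,0,0],[0.06,0,0,0,0],[0.06,0,0,0,0],[0.06,0,0,0,0],[0.06,0,0,0,0],[0.06,0,0,0,0]]}}

```text
clock: 80.2
tcp_pos: [0.4731, 0.3104, 0.0504]
eef_rot: [-3.111, -0.044, -3.05]
ft_force: [0.1, -1.0, -4.9]
width: 0.0801
```

Run:
```python
from h import *; from crop import *
s=st(); movetip(xf(BX,[(-.001,0,.065)])[0],3.231); crop('r81','scene',(.48,.31,.06),k=5); crop('t81','top',(.48,.31,.06),k=4)
```

```text
t 80.2 tcp [0.4731 0.3104 0.0504] rpy [-3.1114 -0.0441 -3.0505] w 0.0801 F [ 0.1 -1.  -4.9] q [ 0.39  0.44  1.62 -0.02  1.13 -1.26]
tip [0.4745 0.3116 0.0839] box [-0.0011  0.0003  0.0839] -> d [-0.009  0.003  0.188] spin 0.002
```

View pics/r81.png

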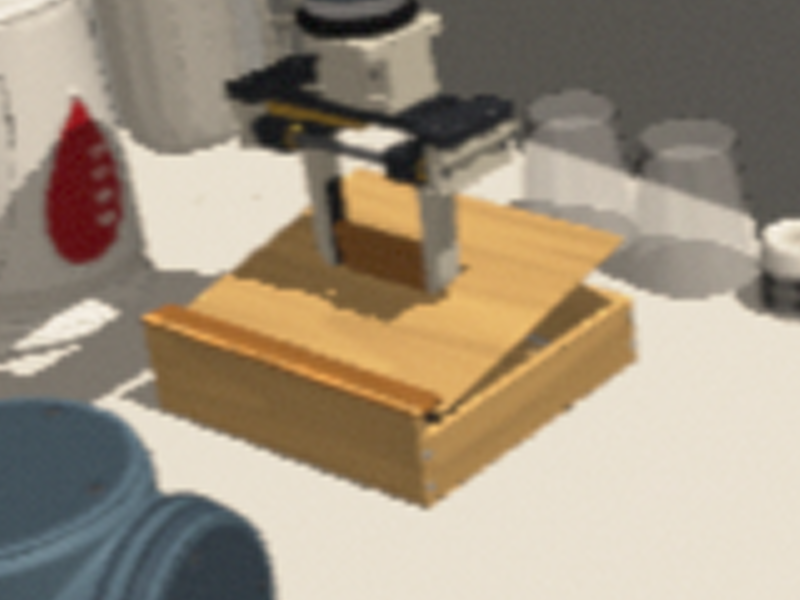

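Emit:
{"op": "arm_command", "data": {"increments": [[0,0,0.03,0,0],[0,0,0.06,0,0],[0,0,0.09,0,0],[0,0,0.12,0,0],[0,0,0.14,0,0],[0,0,0.16,0,0],[0,0,0.17,0,0],[0,0,0.17,0,0],[0,0,0.17,0,0]]}}

```text
clock: 81.05
tcp_pos: [0.4726, 0.31, 0.0336]
eef_rot: [-3.112, -0.044, -3.051]
ft_force: [1.0, 0.1, 0.5]
width: 0.0799
```

Run:
```python
from h import *; from crop import *
s=st(); movetip(xf(BX,[(-.001,0,.063)])[0],3.231); crop('r82','scene',(.48,.31,.06),k=5); crop('t82','top',(.48,.31,.06),k=4)
```

```text
t 81.05 tcp [0.4726 0.31   0.0336] rpy [-3.1117 -0.0437 -3.0506] w 0.0799 F [1.  0.1 0.5] q [ 0.39  0.46  1.64 -0.02  1.09 -1.26]
tip [0.4739 0.3112 0.067 ] box [-0.0017 -0.0001  0.067 ] -> d [-0.009  0.002  0.04 ] spin 0.002
```

View pics/r82.png

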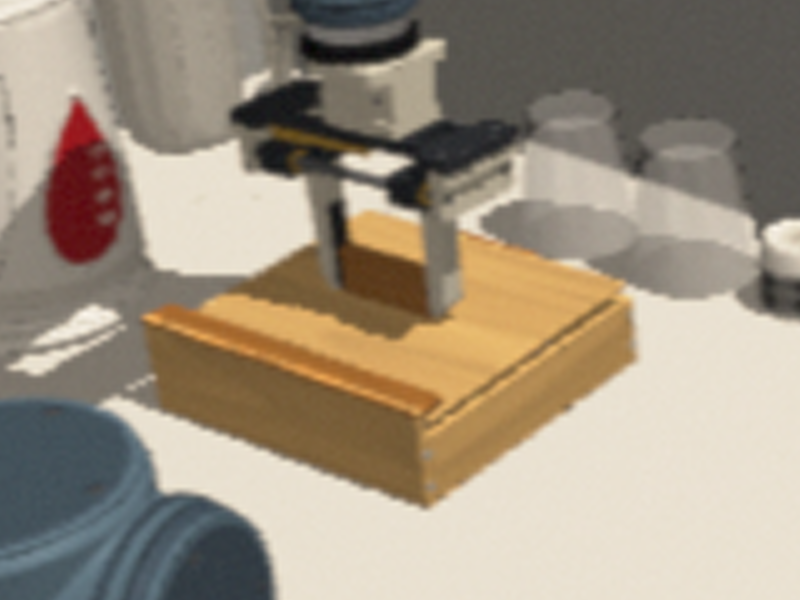

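View pics/t82.png

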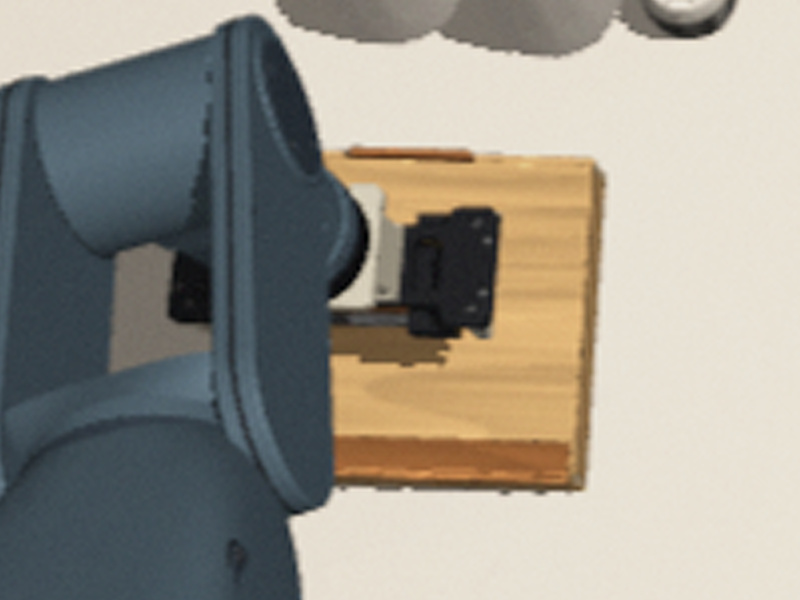

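The tab now shows free beyond the lid's far edge (top picture, about 410,152). There is still a thin slit at the right side, so I'll lower the last few millimetres.

Emit:
{"op": "arm_command", "data": {"increments": [[0,0,0.02,0,0],[0,0,0.03,0,0],[0,0,0.04,0,0],[0,0,0.05,0,0],[0,0,0.05,0,0],[0,0,0.05,0,0]]}}

```text
clock: 81.65
tcp_pos: [0.4728, 0.3099, 0.0298]
eef_rot: [-3.112, -0.043, -3.051]
ft_force: [-1.0, -3.6, 9.2]
width: 0.08
```

Run:
```python
from h import *; from crop import *
s=st(); movetip(xf(BX,[(-.001,0,.063)])[0],3.231); crop('r83','scene',(.48,.31,.06),k=5)
```

```text
t 81.65 tcp [0.4728 0.3099 0.0298] rpy [-3.1121 -0.0425 -3.0506] w 0.08 F [-1.  -3.6  9.2] q [ 0.39  0.47  1.64 -0.02  1.08 -1.26]
tip [0.4741 0.311  0.0633] box [-0.0015 -0.0003  0.0633] -> d [-0.006  0.003  0.003] spin 0.002
```

View pics/r83.png

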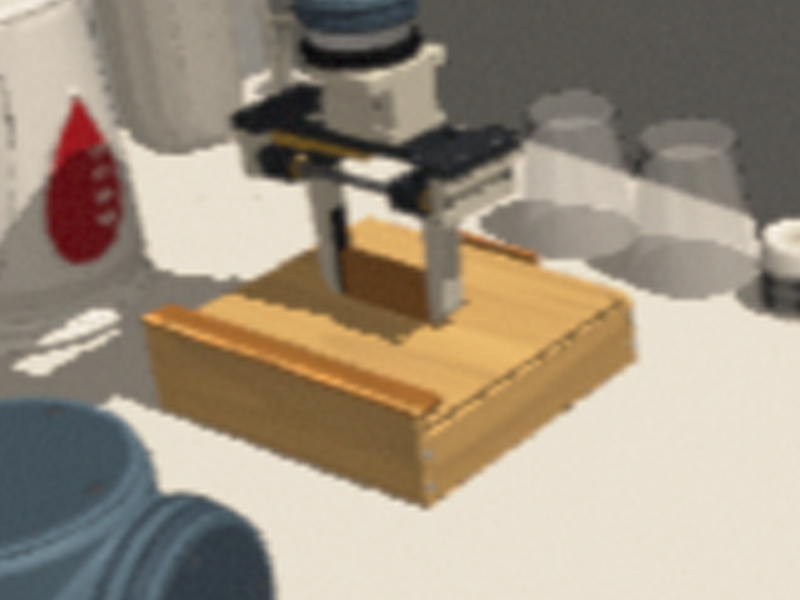

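The lid is flat, pressed with about 9 N, and the tab stands above it at the back (500,248). I'll release it and go up.

Emit:
{"op": "arm_command", "data": {"increments": [[0,0,0.02,0,100],[0,0,0,0,100],[0,0,-0.01,0,100],[0,0,-0.01,0,100],[0,0,-0.01,0,100],[0,0,-0.01,0,100],[0,0,-0.2,0,100],[0,0,-0.5,0,100],[0,0,-0.9,0,100],[0,0,-1,0,100],[0,0,-1,0,100]]}}

```text
clock: 82.62
tcp_pos: [0.4793, 0.3144, 0.1335]
eef_rot: [-3.114, -0.035, -3.05]
ft_force: [0.3, -0.2, 0.0]
width: 0.093
```

Run:
```python
from h import *; from crop import *
s=st(); crop('r84','scene',(.48,.31,.06),k=5); c=look('v84',('wrist','top','scene'))
for cam in ('wrist','top','scene'):
  for d in bot.trace('lid',cam)[:1]:
    q,a,w,h=planar(c[cam],d['mask'],.056); print(cam,d['p'],inv(BX,[[*q,0]]),a-BX[2],w,h)
```

```text
t 82.62 tcp [0.4793 0.3144 0.1335] rpy [-3.1144 -0.0351 -3.0503] w 0.093 F [ 0.3 -0.2  0. ] q [ 0.4   0.37  1.51 -0.02  1.3  -1.26]
wrist 0.62 [[ 0.00560205 -0.0005668   0.        ]] -1.5795680911188927 236.0311737060547 182.6663818359375
top 0.61 [[ 0.00653824 -0.01900957  0.        ]] -1.5872130945021288 203.38592529296875 181.84132385253906
```

View pics/r84.png

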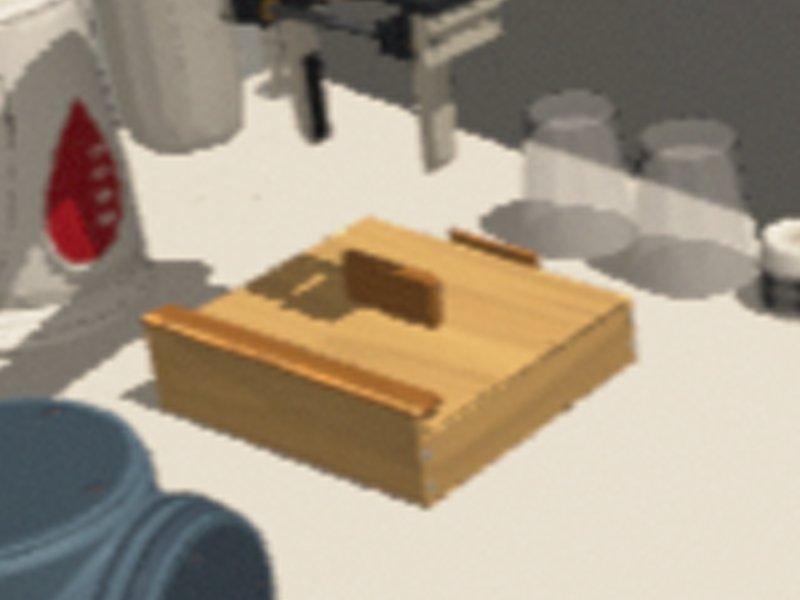

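View pics/v84_wrist.png

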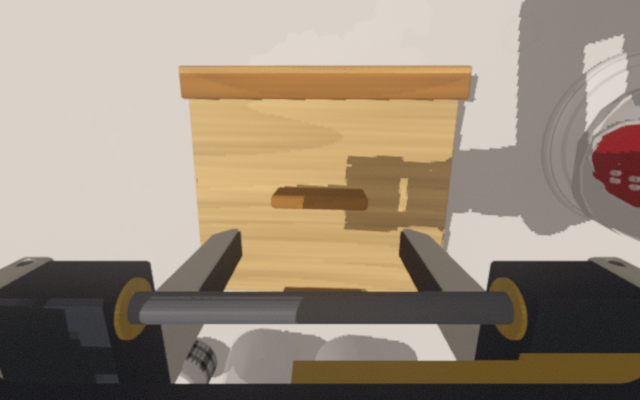

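View pics/v84_top.png

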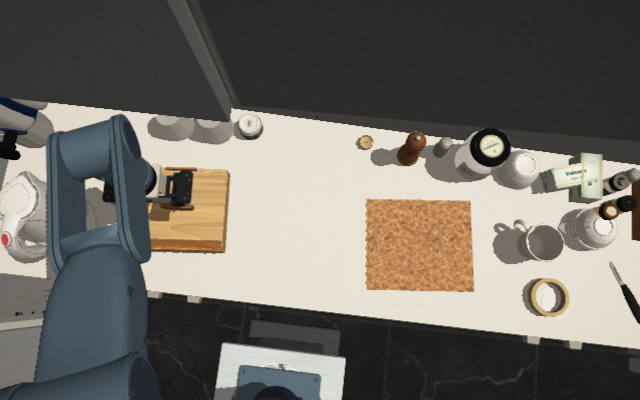

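The lid is flush, with y about −1 mm, yaw error about 0.01 rad and far edge near +97 mm. It lies behind the tab, and the mill and shaker are standing (top picture, about 412,148 and 445,147). I'll hand it in.

Run:
```python
from h import *
print(bot.job_done()); st()
```

```text
the job is handed in; nothing more can be done
None
the job is handed in; nothing more can be done
```

I handed the job in at about 83 s of the 210 s allowed; the simulator gave no verdict.

**What was done:**
- I laid the lid on the cork mat.
- The fork and the peeler went into the long bay, and the three teaspoons into the short bay. Only one fork was there at the start.
- I hooked the lid's edge under the lip at about 0.2 rad and held it there.
- I then pushed it in, turned it down behind the catch tab and let go.

**Last checks:**
- **Lid:** it lies flush, with one edge under the lip. In the box frame its centre is at x ≈ 0 and y ≈ −1 mm, its yaw is about 0.01 rad off, and its far edge is near +97 mm, inside the tab at 102 mm.
- **Gripper:** it is clear of everything and reads about 0 N.
- **Salt shaker and pepper mill:** both look upright in the top picture.
- **Cutlery:** I checked it in its bays before closing, and the lid now hides it. The lid sitting flush suggests nothing is piled too high.

**What disagreed or went wrong:**
- The lid was knocked aside on the mat during the run, so I had to find it again.
- The real fingertips lie about 33 mm behind the reported TCP, which I corrected for.
- The tool's tilt drifted by a few hundredths of a radian over many calls.
- The last top-camera lid fit gave y = −19 mm because the arm hid part of the lid. I relied on the unobstructed wrist and scene pictures instead.
- The scene-camera trace reported no lid in the last picture.

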